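# Open the stock box with its key

### The arm

A 6-joint arm with a two-finger parallel gripper is mounted at the origin on a cart in front of the work surface, level with it; the furniture and walls round the work are solid. World frame = base frame: x ahead of the robot, y to its left, z up, the work surface at z = 0. Lengths are in m, angles in rad, forces in N, time in s.
With the tool pointing down it reaches from about 0.325 to 0.9 m from the base axis. Payload 6.1 kg.
Tool frame: the origin (TCP) lies at the very end of the fingers, on their centre line; the grasp point (between the pads) lies 19 mm behind it; x points along the fingers, z is the direction in which the jaws open and shut, and the axes are right-handed (so a half turn about x gives the same grasp; the last joint's range is limited). The gripper opens to 87 mm and grips with 3 to 60 N. Pads are 19 mm wide; open, the fingers measure 117 mm over their backs; the gripper's body (75 mm by 190 mm) begins 51 mm behind the grasp point.
Start: joints at [1.112, 0.22, 1.526, -0, 1.395, -0.126], TCP at [0.204, 0.591, 0.223] pointing down, gripper open.
Joint ranges: [-2.98, 2.98], [-0.91, 2.08], [0.09, 2.57], [-1.24, 4.39], [0.2, 2.65], [-2.68, 2.68]. Speed limits (rad/s): [2.57, 2.57, 3.01, 3.14, 3.14, 3.14].

### API

Orientations are given as a unit quaternion [x, y, z, w].
In Python, from plant import ctrl gives the robot as it stands. The module is installed in compiled form; this text tells all that it offers.
- The arm moves only by the shell command python3 -m handwheel 'ROWS' [OPENING]. ROWS is JSON, one flat list of numbers, 6 for each row, row after row: the shift along the tool's x, y, z in mm, then the turn, a rotation vector about the tool's x, y, z in rad. A call has 1 to 5 rows; each row shifts and turns the pose as measured when the row begins, along the tool's axes as they then stand; what a row does not reach is not made up. A row lasts 1/8 s, in which the tool goes at most 62.5 mm and 10.7 degrees, less where a joint would pass 70% of its speed; a pose out of reach is approached as far as the arm can. A call is refused whole if a number of a shift passes 62.5 or a number of a turn 0.188, either way. A call with a gripper value outside its range is refused whole. OPENING is the opening in per cent of the stroke, from 0 (shut) to 100 (fully open), set as the call begins (- or left out, the last holds). The fingers move at their own pace and stop on an object; the grip force is fixed at half the most. Time passes only in rows, so rows that do not move let the fingers close. It gives the time, the measured TCP pose, the force and the opening at its end, in the units of the state.
- ctrl.read_state(): the state, without advancing time (a new reading comes with each control period).
- ctrl.camera(name): name is "scene" or "side" or "wrist"; returns a dict with "pixels" (480x640x3 uint8, red, green, blue), "depth" (480x640 float32, m along the optical axis (not along the pixel's ray), 0 where there is no reading), "K" (3x3 intrinsics, pixels), "world_to_cam" (4x4, takes a point from world to camera coordinates); the wrist camera has in their place "hand_eye" (4x4, takes a point from camera to tool coordinates, whose origin is the TCP and whose axes are the tool frame's). Camera axes: x right, y down, z forward; pixel columns grow to the right and rows downward; lengths in m; the calibration is good to about 2 mm. A picture is of the moment at which its call begins: read the wrist's pose just before it.
- ctrl.finish_job(): hands the job in, once; it reports no verdict.
The state is a dict: "time": time; "joints": joint angles; "qd": joint speeds; "tau": joint torques, N m; "ee_pos": TCP position; "orientation": TCP orientation; "ft_force": force on the tool from outside, world axes, zero at the start; "wrist_torque": the same for the moment, N m; "gripper_width": finger opening in m.
Only numpy, scipy, OpenCV 4.12 (cv2) and the standard library are available. Lean on these libraries where they do the work, as an engineer would, in place of code of your own. Each camera call takes 0.05 s, during which the arm holds its last target.

### The job

Open the locked stock box for the day: take its key, the one with the oblong black grip, out of the wooden key block, push it fully home in the keyhole on the box's front deck and turn it clockwise right to its stop, so that the lid springs up. Turn the key back home, draw it straight out and stand it in its slot in the key block again, pushed right down. The keyhole is a close fit and the lock is light: feel your way, never force the key, and leave the other key and the things lying about where they are.

Things in the scene. Friction and masses are not known exactly. Their poses are not given: they have to be found in the camera images.
- key_bow (a point): Centre of the box key's bow (grip): oblong, rounded, black plastic, 32 mm wide (key's y), 9 mm thick (x: pinch it along x), 28 mm high (z). The key starts upright in the key block, bow up, z up along the shank. About 40 g; it works either way round (half a turn about z).
- key_shoulder (a point): Point on the box key's axis in the underside of its shoulder (steel collar 14 mm across, 4 mm thick), 27 mm below key_bow; same axes. The key is fully home, in the lock as in the block, when the shoulder lies on the surface round the hole.
- key_tip (a point): Middle of the flat lower end of the box key, 25 mm below the shoulder; same axes. Round shank 6 mm thick with two flat bits standing out from it, together 20 mm wide (y) and 4 mm thick (x), from 10 mm below the shoulder down to this end.
- stock_box: Grey steel box with a lid, fixed: 205 mm deep (x, to the rear), 190 wide (y), 75 high; origin in the middle of its underside. The front 68 mm of its top is a fixed deck with the lock in it; behind that is the lid, hinged at the rear.
- keyhole (a point): Nominal middle of the keyhole, on top of a 37 mm square steel lock plate (3 mm proud of the deck), 34 mm from the box's front edge and 34 mm from the lid; x to the rear, y along the slot, z up. The lock was set in by hand: the real keyhole may be off this point by up to 3 mm along x and 2 mm along y, at the same height and angle. Slot 24.5 mm (y) x 6 mm (x), its middle 8.4 mm wide for the shank; plate 7 mm thick.
- plug (a joint): Angle of the lock's plug, rad: 0 = home, grows as the key turns clockwise from above; stays where left. Firm stops: at home and at 60 to 90 degrees. The key turns with its shoulder within 3 mm of the plate and has 0.1 rad of play in the plug; it goes in and out only at home. Turning takes up to 0.1 N m until the lid is free, then under 0.04; on a stop it rises sharply: 0.1 to 0.15 N m tells the stop, 0.4 forces the key.
- lid (a joint): Angle of the box's sprung lid, rad: 0 = shut and latched. Just before the plug's far stop the lock's cam lets go and the lid springs up by itself to 0.35 and stays; its front edge then stands 45 mm above the deck, about 40 mm behind the key's axis.
- key_block: Dark wooden block, fixed, 46 mm (x) by 136 mm (y) and 36 mm high; origin in the middle of its underside. Two slots for keys, 66 mm apart along y: one holds the box key, the other the other key.
- slot_a (a point): Middle of one slot of the key block, at the block's top face: 24 mm long (y), 8 mm wide (x), right through to the bench. Axes as those of a key standing in it.
- slot_b (a point): Middle of the other slot of the key block, at its top face; same size and axes as slot_a.
- spare_bow (a point): Centre of the other key's bow, a round steel disc 28 mm across and 6 mm thick, 27 mm above the block's top; this key stays in its slot.
- ring_clamp: Wooden ring clamp, a bystander, 148 x 32 x 24 mm, lying loose on the bench; origin under its middle.
- needle_file_flat: Needle file with a dipped handle, a bystander, 119 x 8 x 8 mm, lying loose on the bench; origin under its middle.
- beeswax: Lump of beeswax, a bystander, 34 x 48 x 22 mm, loose on the bench; origin under its middle.
- bead_tube_1: Screw-cap bead tube, a bystander, 78 x 32 x 17 mm, lying loose on the bench; origin under its middle.
- bead_jar_amber: Bead jar, a bystander, 57 mm across and 76 high, standing loose on the bench; origin under its middle.
There are look-alikes about, which are no part of the job. What is shaped like the part that bears key_bow but yellow is not meant.

How it is judged:
On the way, in this order (a step that is already met when the one before it is completed fails the run):
1. the key is fully home in the lock (z of key_shoulder in the frame of keyhole below 0.003 m and horizontal distance between key_shoulder and keyhole below 0.009 m and value of joint plug below 0.25 rad), for 0.1 s.
2. the key is turned right to its stop and the lid has sprung up (z of key_shoulder in the frame of keyhole below 0.005 m and horizontal distance between key_shoulder and keyhole below 0.009 m and value of joint plug above 1.23 rad and value of joint lid above 0.25 rad), for 0.1 s.
3. the key is turned back home, still in the lock (z of key_shoulder in the frame of keyhole below 0.015 m and horizontal distance between key_shoulder and keyhole below 0.009 m and value of joint plug below 0.25 rad and value of joint lid above 0.25 rad), for 0.05 s.
At the end, for the whole second after the job is handed in: The box key stands upright in a slot of the key block, its shoulder down on the block (within 3 mm) and over the slot (within 5 mm); the lid stands open (over 0.25 rad), the lock's plug is at home (under 0.25 rad), and the other key stands where it was (within 12 mm) (((horizontal distance between key_shoulder and slot_a below 0.005 m and z of key_shoulder in the frame of slot_a below 0.003 m) or (horizontal distance between key_shoulder and slot_b below 0.005 m and z of key_shoulder in the frame of slot_b below 0.003 m)) and angle between key_bow's own z axis and vertical below 0.12 rad and value of joint lid above 0.25 rad and value of joint plug below 0.25 rad and distance of spare_bow from where it was at the start of the episode below 0.012 m); the robot touches nothing.
It fails at once if the key is forced: contact forces between the key and the box with its lock add up to more than 60 N (contact force between box_key and stock_box above 60 N).
It fails at once if the other key is pulled out or knocked (distance of spare_bow from where it was at the start of the episode above 0.02 m).
It fails at once if a bystander is pushed more than 30 mm (distance of any of ring_clamp, needle_file_flat, beeswax, bead_tube_1, bead_jar_amber from where it was at the start of the episode above 0.03 m).
It also fails if it takes over 72 s, if anything falls off the work surface, if the arm or the gripper's body presses on something with over 40 N, if the wrist force passes 120 N, or if a joint passes its speed limit or range.

## Working session

There is one attempt and no reset: what is moved stays moved. The work goes in short steps, Python scripts to look and compute and a shell command to move; the robot and the scene stay as the last step left them, time stands still between calls to the robot, and variables do not carry over. Pictures are saved under pics/ and viewed, and the job is handed in when it is done.

```bash
mkdir -p pics; python3 - <<'E'
from plant import ctrl
import cv2
s=ctrl.read_state();print({k:v for k,v in s.items()})
for n in ["scene","side","wrist"]:
    c=ctrl.camera(n); cv2.imwrite(f"pics/{n}0.png",c["pixels"][:,:,::-1]); print(n,c["K"].tolist(), c.get("world_to_cam",c.get("hand_eye")).tolist() if hasattr(c.get("world_to_cam",c.get("hand_eye")),'tolist') else c)
E
```

```text
{'time': 0.0, 'joints': array([ 1.11189574e+00,  2.21252793e-01,  1.52758546e+00,  4.12316746e-07,
        1.39468949e+00, -1.26082036e-01]), 'qd': array([ 0.00119206, -0.00175853,  0.00090797, -0.00172312,  0.00078287,
       -0.00068605]), 'tau': array([-1.14131617e-03, -4.94611180e+01, -3.87377858e+01,  6.98357401e-02,
        5.70590061e-02, -1.75064029e-04]), 'ee_pos': array([0.20391416, 0.59015656, 0.22143431]), 'orientation': array([-0.41059519,  0.57651663,  0.40994798,  0.57531106]), 'ft_force': array([0.22405207, 0.17879315, 0.04302755]), 'wrist_torque': array([-0.01051614,  0.01143209, -0.03866191]), 'gripper_width': 0.08705283046796794}
scene [[524.0129494172457, 0.0, 319.1543200527359], [0.0, 524.0129494172457, 238.61417342550428], [0.0, 0.0, 1.0]] [[0.8805055792719227, -0.4734620406557749, 0.02331567989754951, -0.5185656929723635], [-0.18615571077047657, -0.39059365098903964, -0.9015445918836132, 0.12311921661411569], [0.4359540987518689, 0.7894746961525247, -0.4320575516251556, 0.9251714631543191], [0.0, 0.0, 0.0, 1.0]]
side [[483.7592382487631, 0.0, 312.0284767937873], [0.0, 483.7592382487631, 242.44172253191684], [0.0, 0.0, 1.0]] [[0.8555278195987316, -0.5171309644750348, -0.025450254885955384, -0.5254901016322443], [-0.2445556041043538, -0.36028280799655404, -0.9002160045029597, 0.15868577226095393], [0.4563602813499378, 0.7763838379585436, -0.4346992405824597, 0.9275162528616976], [0.0, 0.0, 0.0, 1.0]]
wrist [[353.87968133464955, 0.0, 324.6023967057697], [0.0, 353.87968133464955, 238.28067278755466], [0.0, 0.0, 1.0]] [[0.0014963743024974223, -0.2752869658773565, 0.9613609349677069, -0.1625105930603707], [-0.0014957330852185277, -0.9613615520297423, -0.27528481444042846, 0.07528860814618432], [0.9999977618207365, -0.001026010235071234, -0.0018503125446585754, 0.0011418251376023036], [0.0, 0.0, 0.0, 1.0]]
```

View pics/scene0.png

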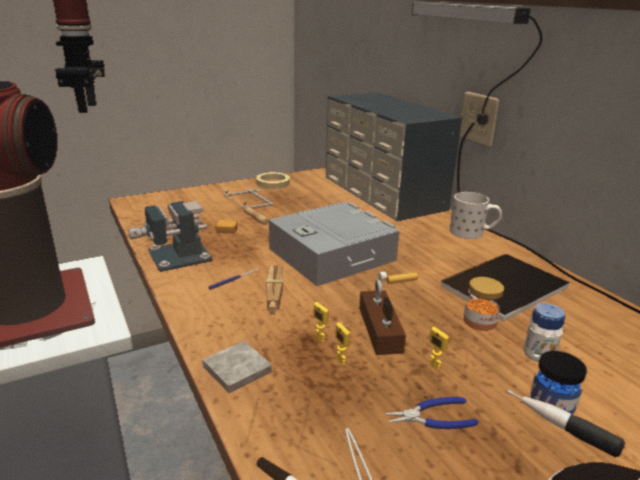

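View pics/side0.png

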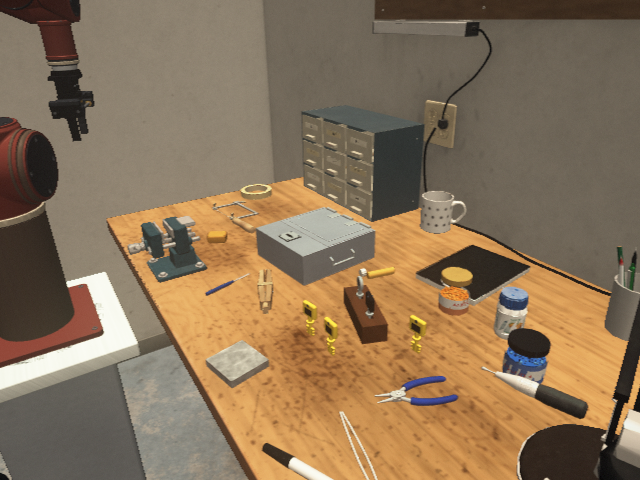

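View pics/wrist0.png

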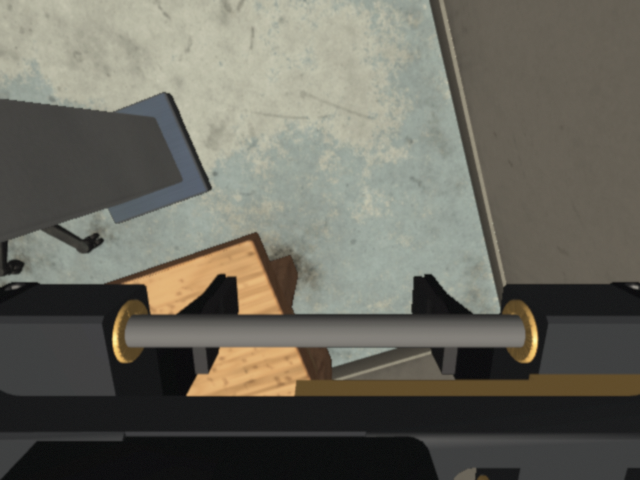

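The scene view shows the box around (333,240) with the lock plate at (304,231), and the key block around (382,320). The black-bow key is at (388,310) and the steel disc key at (380,285). The yellow look-alikes are at (320,318), (343,338) and (438,342). Next I'll measure these.

```bash
cat >h.py <<'E'
from plant import ctrl
import numpy as np, cv2
from scipy.spatial.transform import Rotation as R
def cloud(n):
    s=ctrl.read_state(); c=ctrl.camera(n); d=c["depth"]; K=c["K"]
    v,u=np.mgrid[0:480,0:640]
    P=np.stack([(u-K[0,2])/K[0,0]*d,(v-K[1,2])/K[1,1]*d,d],-1)
    if n=="wrist":
        T=np.eye(4);T[:3,:3]=R.from_quat(s["orientation"]).as_matrix();T[:3,3]=s["ee_pos"];T=T@c["hand_eye"]
    else: T=np.linalg.inv(c["world_to_cam"])
    W=P@T[:3,:3].T+T[:3,3]; W[d==0]=np.nan
    return c["pixels"],W,T,K
def ray(T,K,u,v,z):
    r=T[:3,:3]@np.array([(u-K[0,2])/K[0,0],(v-K[1,2])/K[1,1],1]); o=T[:3,3]
    return o+r*(z-o[2])/r[2]
E
python3 - <<'E'
from h import *
for n,b in [("scene",(255,190,425,360)),("side",(245,195,415,365))]:
    px,W,T,K=cloud(n)
    np.savez(f"{n}.npz",px=px,W=W,T=T,K=K)
    u0,v0,u1,v1=b
    cv2.imwrite(f"pics/{n}z.png",cv2.resize(px[v0:v1,u0:u1,::-1],None,fx=3.5,fy=3.5,interpolation=cv2.INTER_CUBIC))
    W2=W[v0:v1,u0:u1].reshape(-1,3)
    def rect(lo,hi,name):
        m=(W2[:,2]>lo)&(W2[:,2]<hi); p=W2[m]
        if len(p)>10: print(n,name,len(p),p.mean(0).round(4),cv2.minAreaRect(p[:,:2].astype(np.float32)))
    rect(.07,.085,"boxtop"); rect(.032,.040,"blocktop")
px,W,T,K=cloud("scene")
for u,v in [(388,310),(380,285),(388,322),(304,231),(385,330),(371,300)]: print(u,v,W[v,u].round(4))
E
```

```text
scene boxtop 4135 [ 0.5875 -0.0761  0.0749] ((0.5979524850845337, -0.07039216160774231), (0.5667355060577393, 0.30080753564834595), 46.468360900878906)
scene blocktop 1748 [ 0.5594 -0.242   0.0356] ((0.5985659956932068, -0.0785045325756073), (0.6917968392372131, 0.3177204728126526), 48.569210052490234)
side boxtop 3456 [ 0.5836 -0.0777  0.0759] ((0.5832743644714355, -0.07691800594329834), (0.5438951253890991, 0.29340770840644836), 48.56387710571289)
side blocktop 1507 [ 0.5729 -0.2305  0.0363] ((0.6191384196281433, -0.09004592895507812), (0.6899726390838623, 0.36357375979423523), 47.786598205566406)
388 310 [ 0.5091 -0.3733  0.0689]
380 285 [ 0.5374 -0.3091  0.0728]
388 322 [ 0.5162 -0.3672  0.0403]
304 231 [ 0.5154 -0.0681  0.0768]
385 330 [ 0.5031 -0.3783  0.036 ]
371 300 [ 0.5332 -0.2925  0.0348]
```

View pics/scenez.png

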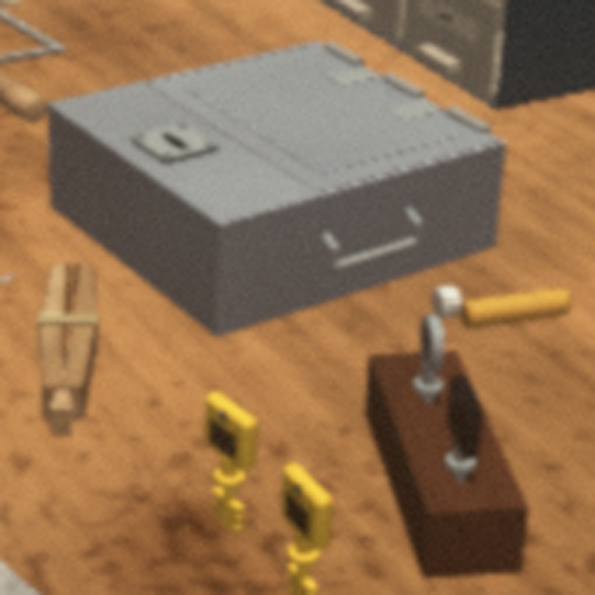

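```bash
python3 - <<'E'
from h import *
for n in ["scene","side"]:
    f=np.load(n+".npz"); W=f["W"].reshape(-1,3); C=f["px"].reshape(-1,3).astype(int)
    def rep(m,name):
        # largest cluster via grid CC
        p=W[m]; g=np.zeros((600,600),np.uint8); ij=((p[:,:2]-[0.2,-.8])/0.002).astype(int).clip(0,599)
        g[ij[:,0],ij[:,1]]=255; g2=cv2.dilate(g,np.ones((5,5)))
        k,l,st,_=cv2.connectedComponentsWithStats(g2); b=1+st[1:,4].argmax()
        q=p[l[ij[:,0],ij[:,1]]==b]; r=cv2.minAreaRect((q[:,:2]*1000).astype(np.float32)); print(n,name,len(q),q.mean(0).round(4),np.round(r[0],1),np.round(r[1],1),round(r[2],2)); return q
    reg=(W[:,0]>.3)&(W[:,0]<.8)&(W[:,1]>-.2)&(W[:,1]<.1)
    rep(reg&(abs(W[:,2]-.075)<.006),"box")
    rep(reg&(W[:,2]>.0772)&(W[:,2]<.082),"plate?")
    reg=(W[:,0]>.42)&(W[:,0]<.65)&(W[:,1]>-.45)&(W[:,1]<-.25)
    rep(reg&(abs(W[:,2]-.036)<.003)&(C[:,0]-C[:,2]<70),"block")
    rep(reg&(W[:,2]>.051)&(W[:,2]<.08)&(C.max(1)<70),"bow")
    rep(reg&(W[:,2]>.051)&(W[:,2]<.08)&(C.min(1)>90),"disc")
E
```

```text
scene box 3965 [ 0.5819 -0.072   0.0748] [588.7 -60.2] [211.8 195. ] 5.56
scene plate? 84 [ 0.5164 -0.0676  0.0779] [518.1 -66.4] [37.9 37.4] 7.19
scene block 953 [ 0.5205 -0.3409  0.0354] [ 528.3 -330.9] [138.3  46. ] 68.79
scene bow 150 [ 0.5122 -0.3671  0.0666] [ 514.  -363.3] [30.8  7.9] 76.56
scene disc 44 [ 0.5377 -0.3066  0.0715] [ 538.8 -304.8] [17.4  5.9] 67.45
side box 3354 [ 0.5816 -0.0715  0.0758] [588.6 -59.2] [209.  194.6] 6.09
side plate? 432 [ 0.631  -0.0641  0.078 ] [624.1 -60.6] [133.7 168.9] 5.81
side block 384 [ 0.5211 -0.3304  0.0364] [ 527.9 -330.1] [139.8  44. ] 69.24
side bow 125 [ 0.5134 -0.365   0.068 ] [ 515.  -361.4] [31.2  6.3] 72.49
side disc 41 [ 0.5385 -0.3051  0.0724] [ 539.4 -303.6] [21.3  6.2] 71.31
```

```bash
cat >>h.py <<'E'
def plan(pos,zdeg,mmax=60,rmax=0.17,n=None):
    """rows from current pose to TCP pos with tool x down, tool z at world yaw zdeg"""
    s=ctrl.read_state(); p=np.array(s["ee_pos"]); q=R.from_quat(s["orientation"])
    a=np.radians(zdeg); z=np.array([np.cos(a),np.sin(a),0]); x=np.array([0,0,-1.]); 
    qt=R.from_matrix(np.stack([x,np.cross(z,x),z],1))
    rv=(q.inv()*qt).as_rotvec(); d=np.array(pos)-p
    N=n or int(max(np.ceil(np.linalg.norm(d)*1000/mmax),np.ceil(np.linalg.norm(rv)/rmax),1))
    print("N",N,"p",p.round(4),"zyaw",np.degrees(np.arctan2(*q.as_matrix()[[1,0],2])).round(2),"joints",s["joints"].round(2),"t",s["time"],"F",s["ft_force"].round(2),"w",round(s["gripper_width"],4))
    for i in range(N):
        qi=q*R.from_rotvec(rv*i/N)
        print(",".join(f"{v:.1f}" for v in qi.inv().apply(d/N)*1000)+","+",".join(f"{v:.3f}" for v in rv/N), end=", " if (i+1)%5 else "\n")
    print()
E
python3 - <<'E'
from h import *
s=ctrl.read_state()
print(R.from_quat(s["orientation"]).as_matrix().round(3))
plan((.5205,-.067,.17),5.8)
plan((.5205,-.067,.17),-174.2)
E
```

```text
[[-0.    -0.945  0.327]
 [-0.001  0.327  0.945]
 [-1.     0.    -0.001]]
N 13 p [0.2041 0.5905 0.2222] zyaw 70.93 joints [ 1.11  0.22  1.53  0.    1.39 -0.13] t 0.3 F [ 0.61 -0.02 -0.59] w 0.0869
4.0,-39.5,-39.8,0.087,-0.000,0.000, 4.0,-42.9,-36.2,0.087,-0.000,0.000, 4.0,-45.9,-32.4,0.087,-0.000,0.000, 4.0,-48.5,-28.2,0.087,-0.000,0.000, 4.0,-50.8,-23.9,0.087,-0.000,0.000
4.0,-52.7,-19.4,0.087,-0.000,0.000, 4.0,-54.2,-14.7,0.087,-0.000,0.000, 4.0,-55.2,-9.9,0.087,-0.000,0.000, 4.0,-55.9,-5.0,0.087,-0.000,0.000, 4.0,-56.1,-0.1,0.087,-0.000,0.000
4.0,-55.9,4.8,0.087,-0.000,0.000, 4.0,-55.3,9.6,0.087,-0.000,0.000, 4.0,-54.2,14.4,0.087,-0.000,0.000, 
N 13 p [0.2041 0.5905 0.2222] zyaw 70.93 joints [ 1.11  0.22  1.53  0.    1.39 -0.13] t 0.3 F [ 0.61 -0.02 -0.59] w 0.0869
4.0,-39.5,-39.8,-0.154,-0.000,-0.000, 4.0,-32.9,-45.4,-0.154,-0.000,-0.000, 4.0,-25.6,-50.0,-0.154,-0.000,-0.000, 4.0,-17.6,-53.3,-0.154,-0.000,-0.000, 4.0,-9.2,-55.4,-0.154,-0.000,-0.000
4.0,-0.6,-56.1,-0.154,-0.000,-0.000, 4.0,8.1,-55.5,-0.154,-0.000,-0.000, 4.0,16.5,-53.7,-0.154,-0.000,-0.000, 4.0,24.5,-50.5,-0.154,-0.000,-0.000, 4.0,32.0,-46.1,-0.154,-0.000,-0.000
4.0,38.7,-40.7,-0.154,-0.000,-0.000, 4.0,44.5,-34.2,-0.154,-0.000,-0.000, 4.0,49.2,-27.0,-0.154,-0.000,-0.000,
```

```bash
python3 -m handwheel '[0,-40,-40,0.09,0,0, 4,-43,-36,0.09,0,0, 4,-46,-32,0.09,0,0, 4,-48.5,-28,0.09,0,0, 4,-51,-24,0.09,0,0]' 100
python3 - <<'E'
from h import *
plan((.5205,-.067,.17),5.8)
E
```

```text
time: 0.92
ee_pos: [0.3263, 0.3328, 0.2053]
orientation: [-0.269, 0.653, 0.269, 0.654]
ft_force: [0.7, -0.8, 0.0]
gripper_width: 0.087
N 8 p [0.3263 0.3328 0.2053] zyaw 44.75 joints [ 0.63 -0.16  1.95 -0.    1.35 -0.15] t 0.925 F [ 0.72 -0.76  0.03] w 0.087
4.4,-52.6,-17.9,0.085,0.000,0.000, 4.4,-53.9,-13.4,0.085,0.000,0.000, 4.4,-54.9,-8.8,0.085,0.000,0.000, 4.4,-55.4,-4.1,0.085,0.000,0.000, 4.4,-55.6,0.6,0.085,0.000,0.000
4.4,-55.3,5.3,0.085,0.000,0.000, 4.4,-54.7,10.0,0.085,0.000,0.000, 4.4,-53.6,14.6,0.085,0.000,0.000,
```

Tracking is good, so I'll carry on.

```bash
python3 -m handwheel '[4,-53,-18,0.085,0,0, 4,-54,-13,0.085,0,0, 4,-55,-9,0.085,0,0, 4,-55,-4,0.085,0,0, 4,-55.5,0.5,0.085,0,0]'
python3 -m handwheel '[4.5,-55,5,0.085,0,0, 4.5,-55,10,0.085,0,0, 4.5,-54,14.5,0.085,0,0]'
python3 - <<'E'
from h import *
plan((.5205,-.067,.17),5.8)
px,W,T,K=cloud("wrist"); np.savez("w1.npz",px=px,W=W,T=T,K=K); cv2.imwrite("pics/w1.png",px[:,:,::-1])
E
```

```text
time: 1.55
ee_pos: [0.4498, 0.0739, 0.1864]
orientation: [-0.12, 0.694, 0.121, 0.699]
ft_force: [0.2, 0.8, 1.1]
gripper_width: 0.0869
time: 1.92
ee_pos: [0.5218, -0.0835, 0.1738]
orientation: [-0.027, 0.703, 0.028, 0.71]
ft_force: [0.6, 0.0, 0.4]
gripper_width: 0.0872
N 1 p [ 0.5218 -0.0835  0.1738] zyaw 4.45 joints [-0.31  0.02  1.84  0.01  1.27 -0.39] t 1.925 F [0.61 0.02 0.37] w 0.0872
3.8,16.5,-0.1,-0.024,0.010,-0.001,
```

View pics/w1.png

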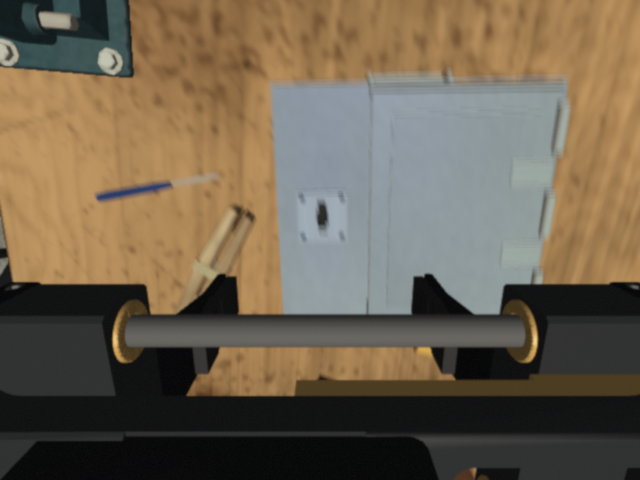

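```bash
python3 -m handwheel '[40,10,0,-0.024,0.01,0, 0,0,0,0,0,0]'
python3 - <<'E'
from h import *
plan((.5205,-.067,.17),5.8)
px,W,T,K=cloud("wrist"); np.savez("w2.npz",px=px,W=W,T=T,K=K); cv2.imwrite("pics/w2.png",cv2.resize(px[150:300,230:430,::-1],None,fx=4,fy=4,interpolation=cv2.INTER_CUBIC))
E
```

```text
time: 2.22
ee_pos: [0.524, -0.0821, 0.1327]
orientation: [-0.034, 0.706, 0.031, 0.707]
ft_force: [-0.4, -0.3, -0.2]
gripper_width: 0.087
N 1 p [ 0.524  -0.0821  0.1327] zyaw 5.23 joints [-0.3   0.08  1.86 -0.    1.2  -0.39] t 2.225 F [-0.4  -0.3  -0.25] w 0.087
-37.4,15.2,-2.0,-0.010,0.001,0.004,
```

View pics/w2.png

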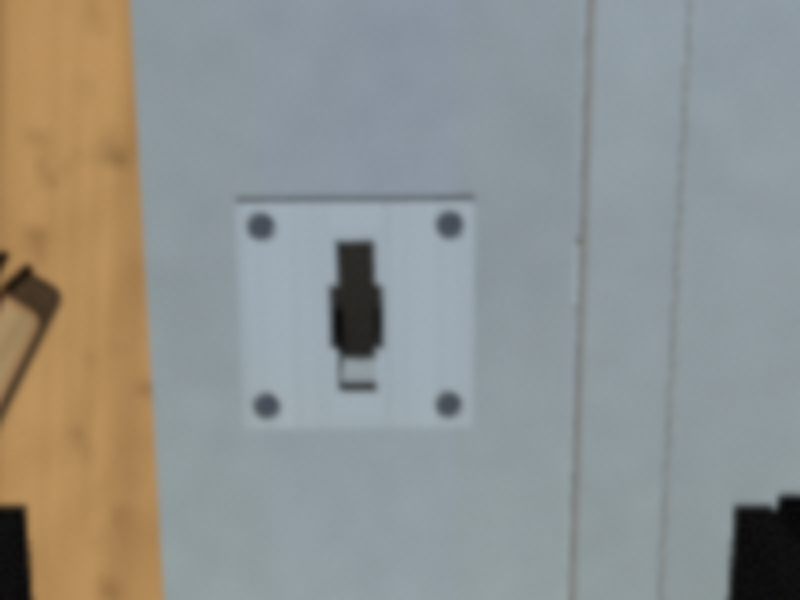

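The wrist crop shows the lock plate and a slot from (356,241) to (358,390) in zoomed pixels, with its middle at (357,316). Converting that to world coordinates.

```bash
python3 - <<'E'
from h import *
f=np.load("w2.npz");T,K,W=f["T"],f["K"],f["W"]
c=lambda u,v:((u+.5)/4-.5+230,(v+.5)/4-.5+150)
for n,(u,v) in dict(mid=(357,316),top=(355.5,241),bot=(358,390),shL=(332,318),shR=(382,318),c1=(237,200),c2=(475,200),c3=(245,430),c4=(474,430)).items():
    a=c(u,v); print(n,ray(T,K,*a,.078).round(4))
for u,v in [(300,316),(420,316),(356,220),(356,410),(180,100),(530,500)]:
    a=c(u,v); print(W[int(round(a[1])),int(round(a[0]))].round(4))
# full-box edges: front edge pts
for u,v in [(134,20),(162,590),(588,20),(573,590)]:print(ray(T,K,*c(u,v),.075).round(4))
E
```

```text
mid [ 0.5189 -0.0624  0.078 ]
top [ 0.5176 -0.0504  0.078 ]
bot [ 0.5201 -0.0746  0.078 ]
shL [ 0.515  -0.0631  0.078 ]
shR [ 0.5229 -0.0624  0.078 ]
c1 [ 0.4988 -0.0456  0.078 ]
c2 [ 0.5355 -0.0423  0.078 ]
c3 [ 0.5024 -0.083   0.078 ]
c4 [ 0.5394 -0.0797  0.078 ]
[ 0.5102 -0.063   0.0797]
[ 0.5291 -0.0617  0.0781]
[ 0.5177 -0.0473  0.0776]
[ 0.5203 -0.0777  0.0787]
[ 0.4892 -0.0316  0.0751]
[ 0.5503 -0.0924  0.075 ]
[ 0.4814 -0.0201  0.075 ]
[ 0.49   -0.1141  0.075 ]
[ 0.5498 -0.0139  0.075 ]
[ 0.5596 -0.1079  0.075 ]
```

```bash
python3 - <<'E'
from h import *
plan((.5155,-.370,.150),-21,mmax=58)
E
```

```text
N 5 p [ 0.526  -0.0827  0.1354] zyaw 5.24 joints [-0.3   0.07  1.86 -0.    1.2  -0.39] t 2.275 F [0.39 0.16 0.66] w 0.0872
-2.6,-57.0,-7.3,0.092,0.001,0.001, -2.7,-57.5,-2.1,0.092,0.001,0.001, -2.7,-57.4,3.2,0.092,0.001,0.001, -2.8,-56.9,8.4,0.092,0.001,0.001, -2.9,-55.9,13.6,0.092,0.001,0.001
```

```bash
python3 -m handwheel '[-4,-57,-7,0.092,0,0, -4,-57.5,-2,0.092,0,0, -3,-57.5,3,0.092,0,0, -3,-57,8.5,0.092,0,0, -3,-56,13.5,0.092,0,0]'
python3 -m handwheel '[0,0,0,0,0,0]'
python3 - <<'E'
from h import *
plan((.5155,-.370,.150),-21,mmax=58)
px,W,T,K=cloud("wrist"); np.savez("w3.npz",px=px,W=W,T=T,K=K); cv2.imwrite("pics/w3.png",px[:,:,::-1])
print(ctrl.read_state()["ee_pos"])
E
```

```text
time: 2.9
ee_pos: [0.5208, -0.3737, 0.1675]
orientation: [0.127, 0.687, -0.133, 0.703]
ft_force: [0.4, 0.1, 1.0]
gripper_width: 0.0871
time: 3.02
ee_pos: [0.521, -0.3782, 0.1706]
orientation: [0.127, 0.685, -0.136, 0.704]
ft_force: [0.5, 1.0, -0.2]
gripper_width: 0.0876
N 1 p [ 0.521  -0.3782  0.1706] zyaw -21.46 joints [-0.75  0.28  1.55  0.    1.28 -0.38] t 3.025 F [ 0.53  0.96 -0.17] w 0.0876
20.3,5.7,-8.7,-0.008,0.028,0.007, 
[ 0.52142832 -0.37607964  0.1704987 ]
```

View pics/w3.png

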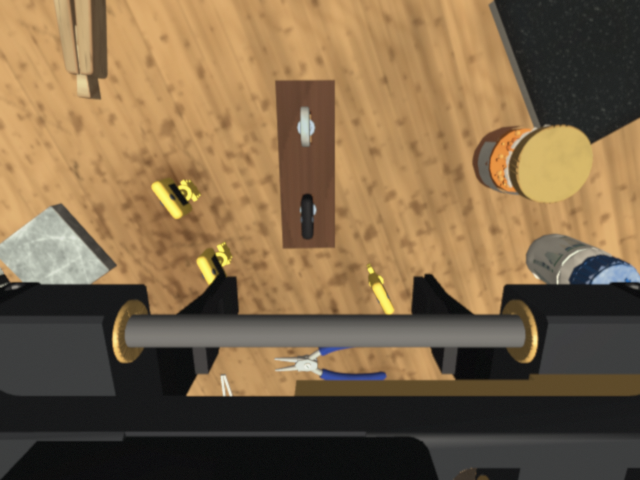

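The wrist view shows the key block at (306,160), the disc key at (306,127) and the black bow at (307,215). The yellow look-alikes at (175,200), (212,262) and (380,290) are clear of the block.

```bash
python3 - <<'E'
from h import *
f=np.load("w3.npz");T,K,W,px=f["T"],f["K"],f["W"],f["px"].astype(int)
sub=np.s_[80:250,270:340]; w=W[sub].reshape(-1,3); c=px[sub].reshape(-1,3)
m=(w[:,2]>.068)&(c.max(1)<80)
q=w[m];print(len(q),q.mean(0).round(4),q[:,2].max()); r=cv2.minAreaRect((q[:,:2]*1000).astype(np.float32));print(r)
m=(w[:,2]>.068)&(c.min(1)>80);q=w[m];print("disc",len(q),q.mean(0).round(4));
m=(abs(w[:,2]-.036)<.003)&(c[:,0]<120);q=w[m];print(q[:,2].mean(),cv2.minAreaRect((q[:,:2]*1000).astype(np.float32)))
cv2.imwrite("pics/w3z.png",cv2.resize(px[180:255,270:345,::-1].astype(np.uint8),None,fx=8,fy=8,interpolation=cv2.INTER_CUBIC))
E
```

```text
480 [ 0.5177 -0.3578  0.0765] 0.0794191050732212
((517.4310302734375, -358.6088562011719), (31.15481185913086, 9.067869186401367), 67.82681274414062)
disc 351 [ 0.5405 -0.2983  0.0744]
0.03639839194971213 ((529.0550537109375, -327.9498596191406), (134.67681884765625, 44.918521881103516), 69.02532958984375)
```

View pics/w3z.png

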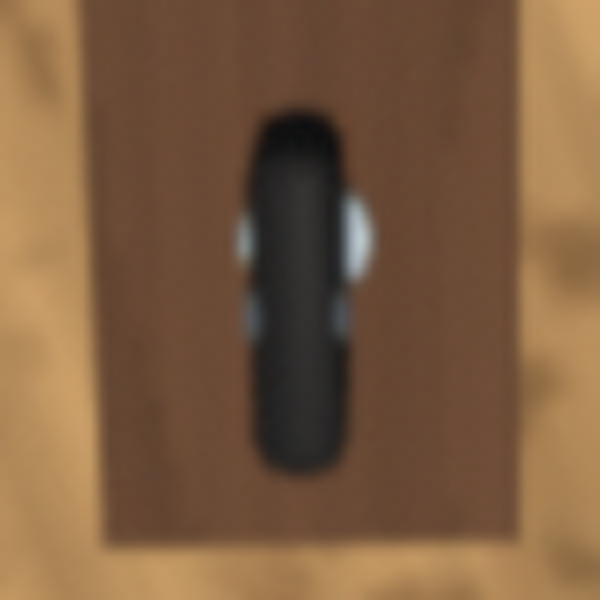

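```bash
python3 - <<'E'
from h import *
plan((.5165,-.3605,.105),-21.3)
E
```

```text
N 2 p [ 0.5214 -0.3761  0.1705] zyaw -21.33 joints [-0.75  0.28  1.56  0.    1.28 -0.38] t 3.075 F [0.65 0.69 1.02] w 0.0871
32.6,6.6,-6.0,-0.000,0.014,0.003, 32.7,6.5,-5.6,-0.000,0.014,0.003,
```

```bash
python3 -m handwheel '[32,6.5,-6,0,0.014,0, 32,6.5,-5.5,0,0.014,0, 0,0,0,0,0,0, 0,0,0,0,0,0]'
python3 - <<'E'
from h import *
plan((.5165,-.3605,.105),-21.3)
px,W,T,K=cloud("wrist"); np.savez("w4.npz",px=px,W=W,T=T,K=K); cv2.imwrite("pics/w4.png",cv2.resize(px[150:330,220:430,::-1],None,fx=3.3,fy=3.3,interpolation=cv2.INTER_CUBIC))
plan((.5165,-.3605,.105),-21.3)
c=px[150:300,260:380].reshape(-1,3).astype(int);w=W[150:300,260:380].reshape(-1,3)
m=(w[:,2]>.066)&(w[:,2]<.085)&(c.max(1)<80)
q=w[m];print(len(q),q.mean(0).round(4)); print(cv2.minAreaRect((q[:,:2]*1000).astype(np.float32)))
E
```

```text
time: 3.58
ee_pos: [0.5204, -0.3571, 0.1122]
orientation: [0.125, 0.693, -0.131, 0.697]
ft_force: [0.2, 0.5, -1.1]
gripper_width: 0.0868
N 1 p [ 0.5204 -0.3571  0.1122] zyaw -20.92 joints [-0.72  0.32  1.61 -0.    1.19 -0.36] t 3.575 F [ 0.22  0.52 -1.06] w 0.0868
7.2,-4.5,-2.5,0.007,0.007,0.007, 
N 1 p [ 0.5203 -0.357   0.1121] zyaw -20.93 joints [-0.72  0.32  1.61 -0.    1.19 -0.36] t 3.625 F [-0.65  0.2   0.64] w 0.087
7.1,-4.6,-2.4,0.007,0.007,0.007, 
727 [ 0.5178 -0.357   0.0762]
((517.5137329101562, -358.220703125), (31.56014633178711, 9.087615966796875), 68.49315643310547)
```

View pics/w4.png

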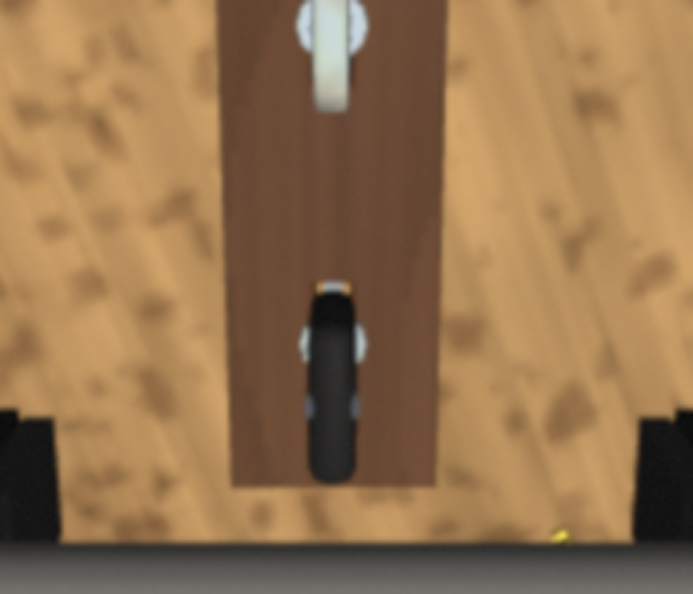

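```bash
python3 - <<'E'
from h import *
plan((.5177,-.3585,.045),-21.4,n=2)
E
```

```text
N 2 p [ 0.5203 -0.357   0.1121] zyaw -20.93 joints [-0.72  0.32  1.61 -0.    1.19 -0.36] t 3.625 F [-0.65  0.2   0.64] w 0.087
33.5,-0.9,-1.2,0.004,0.003,0.004, 33.5,-1.0,-1.1,0.004,0.003,0.004,
```

```bash
python3 -m handwheel '[33,-1,-1.2,0.004,0.003,0.004, 31,-1,-1.1,0.004,0.003,0.004, 0,0,0,0,0,0, 0,0,0,0,0,0]'
python3 - <<'E'
from h import *
plan((.5177,-.3585,.045),-21.4,n=1)
E
```

```text
time: 4.12
ee_pos: [0.5225, -0.3617, 0.0559]
orientation: [0.129, 0.691, -0.133, 0.699]
ft_force: [-0.1, 0.0, -0.2]
gripper_width: 0.0873
N 1 p [ 0.5225 -0.3617  0.0559] zyaw -21.29 joints [-0.73  0.4   1.64  0.    1.09 -0.36] t 4.125 F [-0.13  0.04 -0.18] w 0.0873
10.8,1.3,-5.8,0.002,0.013,0.003,
```

```bash
python3 -m handwheel '[11,1.3,-5.8,0.002,0.013,0.003]'
python3 - <<'E'
from h import *
plan((.5177,-.3585,.045),-21.4,n=1)
E
```

```text
time: 4.25
ee_pos: [0.5192, -0.3598, 0.0474]
orientation: [0.13, 0.694, -0.132, 0.696]
ft_force: [0.7, -0.5, 0.2]
gripper_width: 0.0871
N 1 p [ 0.5192 -0.3598  0.0474] zyaw -21.41 joints [-0.73  0.41  1.64 -0.    1.09 -0.36] t 4.25 F [ 0.69 -0.52  0.17] w 0.0871
2.4,0.6,-1.9,-0.000,0.004,0.002,
```

```bash
python3 -m handwheel '[2.5,0.6,-1.9,0,0.004,0.002]'
python3 - <<'E'
from h import *
plan((.5177,-.3585,.045),-21.4,n=1)
E
```

```text
time: 4.38
ee_pos: [0.5173, -0.3581, 0.0447]
orientation: [0.131, 0.695, -0.131, 0.695]
ft_force: [0.2, 1.2, -0.9]
gripper_width: 0.0868
N 1 p [ 0.5173 -0.3581  0.0447] zyaw -21.4 joints [-0.73  0.41  1.64 -0.    1.09 -0.36] t 4.375 F [ 0.19  1.16 -0.89] w 0.0868
-0.3,-0.2,0.5,0.000,-0.001,-0.000,
```

```bash
python3 -m handwheel '[0,0,0,0,0,0, 0,0,0,0,0,0, 0,0,0,0,0,0]' 0
python3 -m handwheel '[0,0,0,0,0,0, 0,0,0,0,0,0]'
python3 - <<'E'
from h import *
plan((.5177,-.3585,.045),-21.4,n=1)
print(ctrl.read_state()["wrist_torque"])
E
```

```text
time: 4.75
ee_pos: [0.5176, -0.3584, 0.0454]
orientation: [0.131, 0.695, -0.131, 0.695]
ft_force: [0.2, -0.0, -0.7]
gripper_width: 0.0654
time: 5.0
ee_pos: [0.5177, -0.3585, 0.0455]
orientation: [0.131, 0.695, -0.131, 0.695]
ft_force: [0.9, 0.3, -0.3]
gripper_width: 0.0448
N 1 p [ 0.5177 -0.3585  0.0455] zyaw -21.4 joints [-0.73  0.41  1.64 -0.    1.09 -0.36] t 5.0 F [ 0.89  0.31 -0.28] w 0.0448
0.5,-0.0,-0.0,0.000,0.000,0.000, 
[-0.06631543  0.0953558  -0.03078149]
```

```bash
python3 -m handwheel '[0,0,0,0,0,0, 0,0,0,0,0,0, 0,0,0,0,0,0, 0,0,0,0,0,0, 0,0,0,0,0,0]'
python3 -m handwheel '[0,0,0,0,0,0]'
python3 - <<'E'
from h import *
plan((.5177,-.3585,.045),-21.4,n=1)
px,W,T,K=cloud("wrist");cv2.imwrite("pics/w5.png",px[:,:,::-1])
E
```

```text
time: 5.62
ee_pos: [0.5177, -0.3585, 0.0455]
orientation: [0.131, 0.695, -0.131, 0.695]
ft_force: [0.2, 0.2, 0.1]
gripper_width: 0.0086
time: 5.75
ee_pos: [0.5177, -0.3585, 0.0455]
orientation: [0.131, 0.695, -0.131, 0.695]
ft_force: [-0.4, -0.5, -0.9]
gripper_width: 0.0089
N 1 p [ 0.5177 -0.3585  0.0455] zyaw -21.4 joints [-0.73  0.41  1.64 -0.    1.09 -0.36] t 5.75 F [-0.36 -0.51 -0.93] w 0.0089
0.5,-0.0,-0.0,-0.000,0.000,0.000,
```

View pics/w5.png

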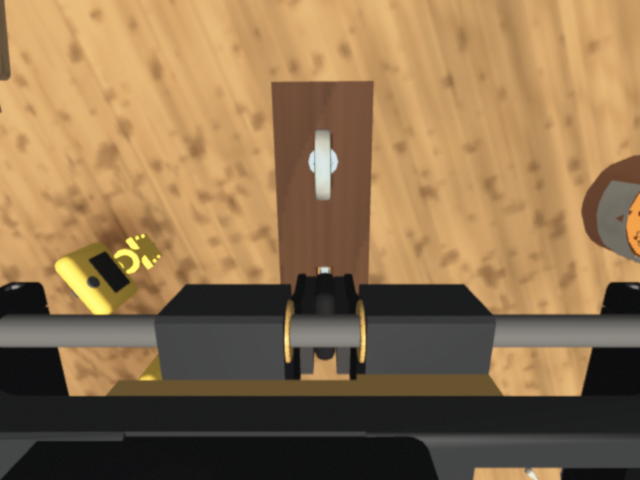

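The jaws stopped at 8.9 mm, so the key is held. Lifting straight up.

```bash
python3 -m handwheel '[-8,0,0,0,0,0, -15,0,0,0,0,0, -20,0,0,0,0,0, -20,0,0,0,0,0]'
python3 - <<'E'
from h import *
plan((.5177,-.3585,.14),-21.4,n=1)
E
```

```text
time: 6.3
ee_pos: [0.5171, -0.3579, 0.1115]
orientation: [0.132, 0.695, -0.131, 0.694]
ft_force: [0.8, 0.7, 0.1]
gripper_width: 0.0089
N 1 p [ 0.5171 -0.3579  0.1115] zyaw -21.4 joints [-0.73  0.33  1.61 -0.    1.2  -0.36] t 6.3 F [0.76 0.67 0.14] w 0.0089
-28.5,-0.3,0.7,0.000,-0.002,-0.001,
```

```bash
python3 -m handwheel '[-38,0,0,0,0,0]'
python3 - <<'E'
from h import *
plan((.5189,-.0700,.150),5.8,n=6)
E
```

```text
time: 6.42
ee_pos: [0.5164, -0.3573, 0.1502]
orientation: [0.132, 0.696, -0.131, 0.694]
ft_force: [0.3, -0.6, 0.4]
gripper_width: 0.0091
N 6 p [ 0.5164 -0.3573  0.1502] zyaw -21.4 joints [-0.73  0.29  1.58 -0.    1.27 -0.36] t 6.425 F [ 0.28 -0.55  0.36] w 0.0091
0.2,44.7,-17.1,-0.079,-0.001,-0.000, 0.1,45.9,-13.5,-0.079,-0.001,-0.000, 0.1,46.9,-9.8,-0.079,-0.001,-0.000, 0.1,47.5,-6.1,-0.079,-0.001,-0.000, 0.1,47.8,-2.3,-0.079,-0.001,-0.000
0.1,47.9,1.5,-0.079,-0.001,-0.000,
```

```bash
python3 -m handwheel '[0,44,-17,-0.079,0,0, 0,46,-13.5,-0.079,0,0, 0,47,-10,-0.079,0,0, 0,47.5,-6,-0.079,0,0, 0,46,-2.3,-0.079,0,0]'
python3 - <<'E'
from h import *
plan((.5189,-.0700,.145),5.8,n=2)
E
```

```text
time: 7.05
ee_pos: [0.5223, -0.1207, 0.1642]
orientation: [-0.013, 0.702, 0.007, 0.712]
ft_force: [0.6, 0.1, -0.4]
gripper_width: 0.0086
N 2 p [ 0.5223 -0.1207  0.1642] zyaw 1.59 joints [-0.37  0.04  1.83 -0.    1.25 -0.4 ] t 7.05 F [ 0.65  0.07 -0.36] w 0.0086
9.3,25.5,-1.2,-0.037,0.007,0.005, 9.5,25.4,-0.2,-0.037,0.007,0.005,
```

```bash
python3 -m handwheel '[9,22,-1.2,-0.037,0.007,0.005, 9,20,-0.2,-0.037,0.007,0.005, 0,0,0,0,0,0]'
python3 - <<'E'
from h import *
plan((.5189,-.0625,.140),5.8,n=1)
E
```

```text
time: 7.42
ee_pos: [0.5205, -0.0746, 0.151]
orientation: [-0.039, 0.704, 0.038, 0.708]
ft_force: [0.7, 0.1, -0.4]
gripper_width: 0.0088
N 1 p [ 0.5205 -0.0746  0.151 ] zyaw 6.29 joints [-0.29  0.04  1.86  0.    1.23 -0.4 ] t 7.425 F [ 0.71  0.15 -0.42] w 0.0088
11.0,12.2,-0.3,0.009,0.006,0.002,
```

```bash
python3 -m handwheel '[11,12,-0.3,0.009,0.006,0.002]'
python3 - <<'E'
from h import *
plan((.5189,-.0625,.140),5.8,n=1)
E
```

```text
time: 7.55
ee_pos: [0.5205, -0.0636, 0.1419]
orientation: [-0.035, 0.705, 0.034, 0.708]
ft_force: [0.4, -0.1, -0.9]
gripper_width: 0.009
N 1 p [ 0.5205 -0.0636  0.1419] zyaw 5.66 joints [-0.27  0.05  1.87 -0.    1.22 -0.37] t 7.55 F [ 0.41 -0.11 -0.88] w 0.009
1.9,1.3,-1.4,-0.003,0.004,0.002,
```

```bash
python3 -m handwheel '[2,1.3,-1.4,-0.003,0.004,0.002, 0,0,0,0,0,0]'
python3 - <<'E'
from h import *
plan((.5189,-.0625,.140),5.8,n=1)
px,W,T,K=cloud("wrist"); np.savez("w6.npz",px=px,W=W,T=T,K=K); cv2.imwrite("pics/w6.png",cv2.resize(px[190:300,250:400,::-1],None,fx=5,fy=5,interpolation=cv2.INTER_CUBIC))
E
```

```text
time: 7.8
ee_pos: [0.5183, -0.0625, 0.1392]
orientation: [-0.035, 0.707, 0.036, 0.705]
ft_force: [0.0, 0.0, -0.1]
gripper_width: 0.0089
N 1 p [ 0.5183 -0.0625  0.1392] zyaw 5.78 joints [-0.27  0.05  1.87 -0.    1.22 -0.37] t 7.8 F [ 0.02  0.01 -0.09] w 0.0089
-0.8,-0.1,0.6,-0.000,-0.002,-0.001,
```

View pics/w6.png

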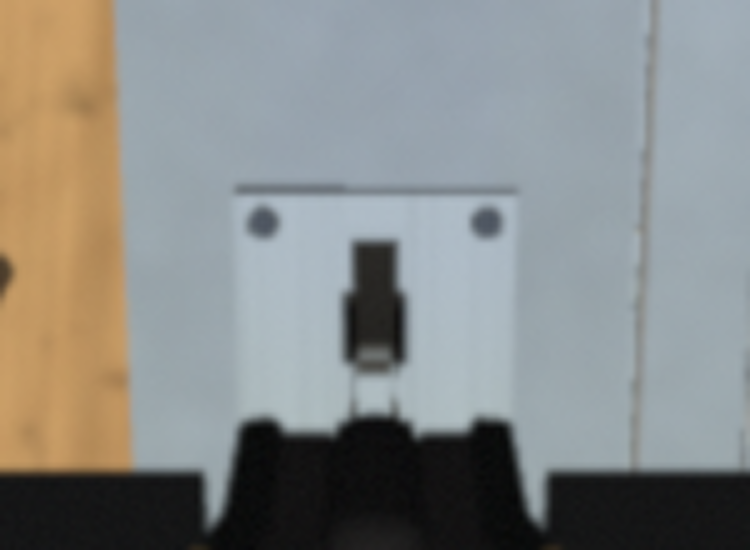

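```bash
python3 - <<'E'
from h import *
f=np.load("w6.npz");T,K,px=f["T"],f["K"],f["px"]
H=ctrl.camera("wrist")["hand_eye"]; Hi=np.linalg.inv(H)
def pr(x,y,z=0):
    c=Hi@[x,y,z,1]; return (K[0,0]*c[0]/c[2]+K[0,2]).round(1),(K[1,1]*c[1]/c[2]+K[1,2]).round(1)
for dy in(-.001,0,.001): print(dy,"tip near",pr(.0345,.010+dy),"bit top near",pr(.0195,.010+dy),"tip far",pr(.0345,-.01+dy))
s=ctrl.read_state();q=R.from_quat(s["orientation"]);print(s["ee_pos"])
for n,p in dict(mid=(.5189,-.0625,.078),top=(.5176,-.0504,.078),bot=(.5201,-.0746,.078)).items():
    t=q.inv().apply(np.array(p)-s["ee_pos"]); print(n,t.round(4),pr(*t))
cv2.imwrite("pics/w6z.png",cv2.resize(px[230:285,290:360,::-1],None,fx=10,fy=10,interpolation=cv2.INTER_NEAREST))
E
```

```text
-0.001 tip near (np.float64(324.1), np.float64(255.7)) bit top near (np.float64(324.0), np.float64(264.6)) tip far (np.float64(324.1), np.float64(287.2))
0 tip near (np.float64(324.0), np.float64(254.1)) bit top near (np.float64(324.0), np.float64(262.9)) tip far (np.float64(324.1), np.float64(285.6))
0.001 tip near (np.float64(324.0), np.float64(252.5)) bit top near (np.float64(324.0), np.float64(261.2)) tip far (np.float64(324.1), np.float64(284.1))
[ 0.51829964 -0.06256926  0.13925068]
mid [ 0.0612 -0.      0.0007] (np.float64(325.2), np.float64(255.6))
top [0.0613 0.0121 0.0007] (np.float64(325.1), np.float64(238.1))
bot [ 0.0612 -0.0122  0.0007] (np.float64(325.2), np.float64(272.6))
```

View pics/w6z.png

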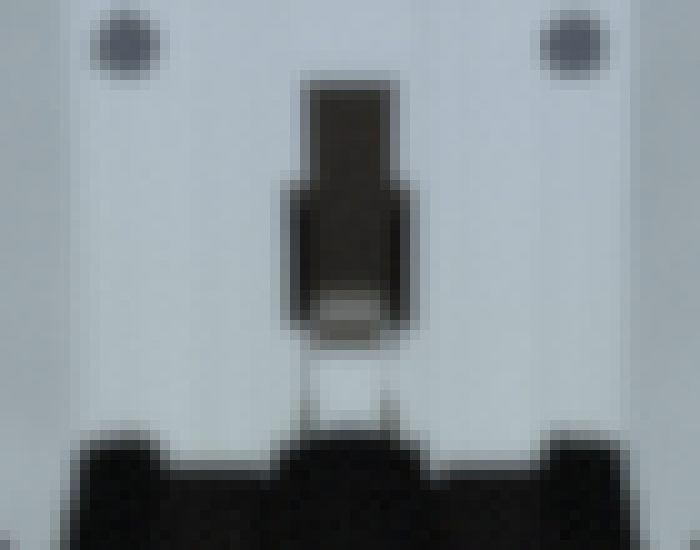

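```bash
python3 - <<'E'
from h import *
f=np.load("w6.npz");W=f["W"]
s=ctrl.read_state();q=R.from_quat(s["orientation"])
for v in range(250,290,2): print(v,[ (q.inv().apply(W[v,u]-s["ee_pos"])*1000).round(1).tolist() for u in (320,324,327)])
for n in ["scene","side"]:
    px,W,T,K=cloud(n); np.savez(n+"k.npz",px=px,W=W,T=T,K=K)
    w2c=np.linalg.inv(T); p=w2c[:3,:3]@s["ee_pos"]+w2c[:3,3]; u,v=(K@p/p[2])[:2]; u,v=int(u),int(v); print(n,u,v)
    cv2.imwrite(f"pics/{n}k.png",cv2.resize(px[v-45:v+45,u-50:u+50,::-1],None,fx=7,fy=6.6,interpolation=cv2.INTER_CUBIC))
E
```

```text
250 [[89.1, -5.0, -3.2], [88.6, -4.9, -0.2], [88.0, -4.7, 2.1]]
252 [[85.3, -5.4, -3.1], [87.1, -6.0, -0.2], [88.8, -6.5, 2.1]]
254 [[78.6, -4.6, -3.0], [88.9, -8.1, -0.2], [88.3, -7.9, 2.1]]
256 [[76.9, -5.6, -3.0], [87.5, -9.2, -0.2], [87.1, -9.1, 2.1]]
258 [[72.0, -5.4, -3.0], [89.1, -11.3, -0.2], [86.7, -10.5, 2.0]]
260 [[68.1, -5.5, -2.9], [30.9, 7.7, -0.1], [31.1, 7.7, 1.7]]
262 [[65.0, -5.8, -2.9], [26.7, 8.0, -0.1], [25.2, 8.6, 1.6]]
264 [[63.3, -6.6, -2.9], [20.5, 9.1, -0.0], [19.8, 9.4, 1.6]]
266 [[64.1, -8.4, -2.9], [18.9, 8.5, -0.0], [19.3, 8.4, 1.6]]
268 [[62.2, -9.1, -2.9], [19.7, 7.0, -0.0], [18.0, 7.7, 1.6]]
270 [[32.3, 1.0, -2.4], [18.5, 6.3, -0.0], [19.2, 6.1, 1.6]]
272 [[29.7, 0.8, -2.4], [18.7, 5.1, -0.0], [18.3, 5.2, 1.6]]
274 [[-8.8, 14.9, -1.8], [-10.2, 15.5, 0.0], [-9.0, 15.0, 1.4]]
276 [[-9.8, 14.3, -1.8], [-11.8, 15.1, 0.0], [-11.6, 15.0, 1.4]]
278 [[-13.5, 14.9, -1.8], [-14.4, 15.2, 0.0], [-14.8, 15.4, 1.4]]
280 [[-15.7, 14.8, -1.8], [-17.4, 15.5, 0.0], [-17.7, 15.6, 1.4]]
282 [[-18.1, 14.9, -1.7], [-20.0, 15.7, 0.0], [-19.1, 15.3, 1.3]]
284 [[-20.2, 14.8, -1.7], [-21.2, 15.2, 0.0], [-21.7, 15.5, 1.3]]
286 [[-22.8, 15.0, -1.7], [-23.9, 15.5, 0.0], [-21.9, 14.6, 1.3]]
288 [[-24.6, 14.9, -1.7], [-24.4, 14.8, 0.0], [-26.1, 15.5, 1.3]]
scene 304 201
side 287 209
```

View pics/scenek.png

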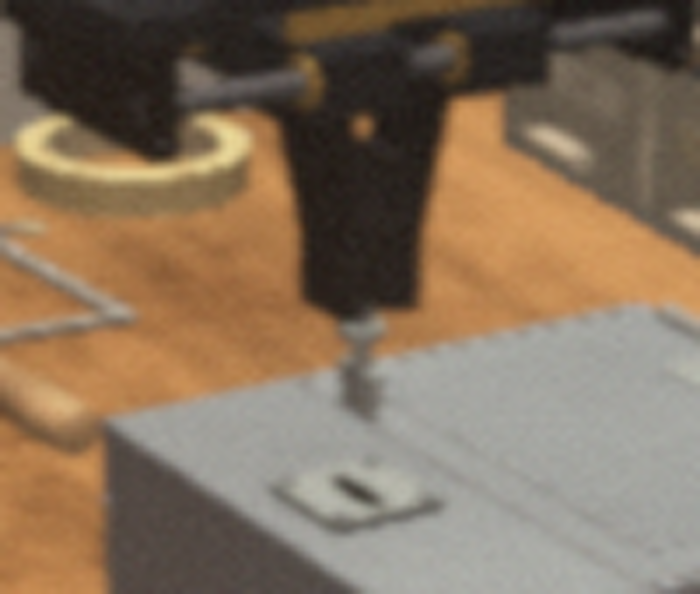

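View pics/sidek.png

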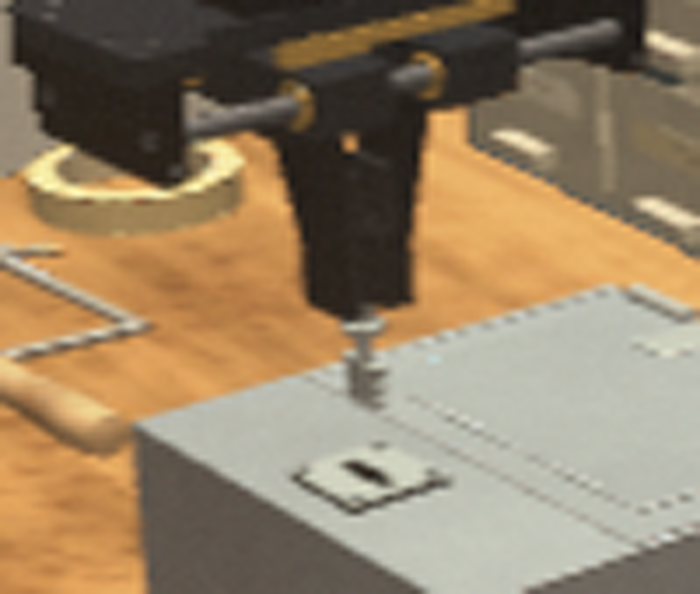

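```bash
python3 - <<'E'
from h import *
plan((.5184,-.0615,.118),5.8,n=2)
E
```

```text
N 2 p [ 0.5184 -0.0626  0.1394] zyaw 5.77 joints [-0.27  0.05  1.87 -0.    1.22 -0.37] t 8.0 F [0.86 0.13 0.59] w 0.0088
10.7,0.5,0.1,-0.000,-0.001,-0.000, 10.7,0.5,0.1,-0.000,-0.001,-0.000,
```

```bash
python3 -m handwheel '[10,0.5,0.1,0,-0.001,0, 10,0.5,0.1,0,-0.001,0, 0,0,0,0,0,0, 0,0,0,0,0,0]'
python3 - <<'E'
from h import *
plan((.5184,-.0615,.116),5.8,n=1)
E
```

```text
time: 8.5
ee_pos: [0.5181, -0.0618, 0.1174]
orientation: [-0.035, 0.706, 0.036, 0.706]
ft_force: [-0.1, -0.3, -0.1]
gripper_width: 0.0086
N 1 p [ 0.5181 -0.0618  0.1174] zyaw 5.73 joints [-0.27  0.08  1.89  0.    1.17 -0.37] t 8.5 F [-0.06 -0.28 -0.14] w 0.0086
1.4,0.2,0.4,-0.001,-0.001,-0.001,
```

```bash
python3 -m handwheel '[1.4,0.2,0.4,-0.001,-0.001,-0.001, 0,0,0,0,0,0]'
python3 - <<'E'
from h import *
plan((.5184,-.0615,.112),5.8,n=1)
px,W,T,K=cloud("wrist"); np.savez("w7.npz",px=px,W=W,T=T,K=K); cv2.imwrite("pics/w7.png",cv2.resize(px[210:300,270:380,::-1],None,fx=6,fy=6,interpolation=cv2.INTER_NEAREST))
E
```

```text
time: 8.75
ee_pos: [0.5187, -0.0615, 0.1161]
orientation: [-0.036, 0.706, 0.036, 0.707]
ft_force: [-0.3, 1.0, -0.6]
gripper_width: 0.0091
N 1 p [ 0.5187 -0.0615  0.1161] zyaw 5.8 joints [-0.27  0.08  1.89 -0.    1.17 -0.37] t 8.75 F [-0.3   1.04 -0.61] w 0.0091
4.1,0.1,-0.3,-0.000,0.001,0.000,
```

View pics/w7.png

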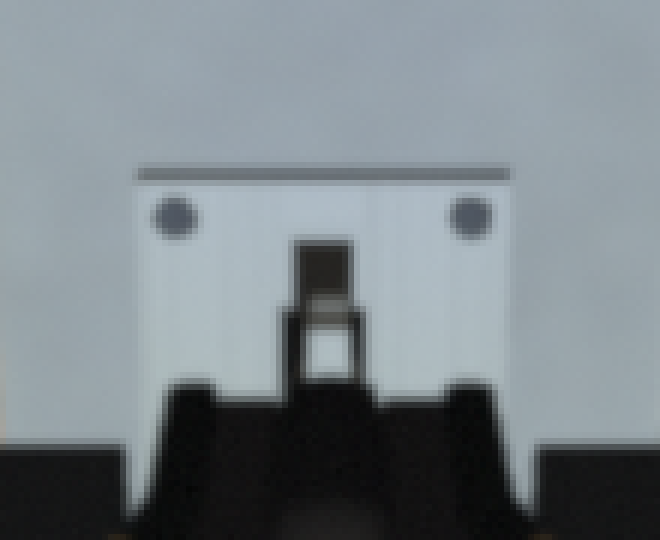

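```bash
python3 -m handwheel '[3,0.7,-0.3,0,0.001,0, 2,0,0,0,0,0]'
python3 - <<'E'
from h import *
plan((.5184,-.0608,.109),5.8,n=1)
E
```

```text
time: 9.05
ee_pos: [0.5187, -0.0609, 0.1114]
orientation: [-0.036, 0.706, 0.036, 0.707]
ft_force: [0.4, 0.2, 0.0]
gripper_width: 0.0087
N 1 p [ 0.5187 -0.0609  0.1114] zyaw 5.8 joints [-0.27  0.09  1.9  -0.    1.16 -0.37] t 9.05 F [0.42 0.23 0.01] w 0.0087
2.4,0.1,-0.3,-0.000,0.001,0.001,
```

```bash
python3 -m handwheel '[2,0,-0.3,0,0.001,0.001, 1,0,0,0,0,0]'
python3 - <<'E'
from h import *
plan((.5184,-.0608,.106),5.8,n=1)
E
```

```text
time: 9.3
ee_pos: [0.5183, -0.0609, 0.108]
orientation: [-0.036, 0.706, 0.036, 0.706]
ft_force: [-0.9, 0.4, -0.3]
gripper_width: 0.0087
N 1 p [ 0.5183 -0.0609  0.108 ] zyaw 5.8 joints [-0.27  0.09  1.9   0.    1.15 -0.37] t 9.3 F [-0.87  0.35 -0.27] w 0.0087
2.0,0.1,0.1,0.000,-0.000,-0.000,
```

The tip is about 4 mm inside with no force. Going on down.

```bash
python3 -m handwheel '[2.5,0,0.1,0,0,0, 2.5,0,0,0,0,0]'
python3 - <<'E'
from h import *
plan((.5184,-.0608,.100),5.8,n=1)
E
```

```text
time: 9.55
ee_pos: [0.5185, -0.0609, 0.1028]
orientation: [-0.036, 0.706, 0.036, 0.706]
ft_force: [-0.8, -1.2, -1.7]
gripper_width: 0.0087
N 1 p [ 0.5185 -0.0609  0.1028] zyaw 5.8 joints [-0.27  0.1   1.9   0.    1.14 -0.37] t 9.55 F [-0.83 -1.22 -1.71] w 0.0087
2.8,0.2,-0.0,-0.000,-0.000,-0.000,
```

```bash
python3 -m handwheel '[3,0,0,0,0,0, 2.5,0,0,0,0,0]'
python3 - <<'E'
from h import *
plan((.5184,-.0608,.095),5.8,n=1)
print(ctrl.read_state()["wrist_torque"])
E
```

```text
time: 9.8
ee_pos: [0.5184, -0.0609, 0.0968]
orientation: [-0.036, 0.706, 0.036, 0.706]
ft_force: [0.7, -0.8, -0.3]
gripper_width: 0.0089
N 1 p [ 0.5184 -0.0609  0.0968] zyaw 5.8 joints [-0.27  0.1   1.91  0.    1.13 -0.37] t 9.8 F [ 0.73 -0.78 -0.29] w 0.0089
1.8,0.1,-0.0,-0.000,-0.000,-0.000, 
[-0.11658246  0.06655619  0.02917596]
```

```bash
python3 -m handwheel '[3,0,0,0,0,0, 2,0,0,0,0,0]'
python3 -m handwheel '[1.5,0,0,0,0,0]'
python3 - <<'E'
from h import *
plan((.5184,-.0608,.0875),5.8,n=1)
print(ctrl.read_state()["wrist_torque"])
E
```

```text
time: 10.05
ee_pos: [0.5183, -0.0609, 0.0913]
orientation: [-0.036, 0.706, 0.036, 0.706]
ft_force: [0.7, -0.1, -1.3]
gripper_width: 0.0085
time: 10.18
ee_pos: [0.5183, -0.0609, 0.0897]
orientation: [-0.036, 0.706, 0.036, 0.706]
ft_force: [0.5, -0.8, -0.4]
gripper_width: 0.0089
N 1 p [ 0.5183 -0.0609  0.0897] zyaw 5.8 joints [-0.27  0.11  1.91  0.    1.12 -0.37] t 10.175 F [ 0.48 -0.79 -0.39] w 0.0089
2.2,0.1,0.1,-0.000,-0.001,-0.001, 
[-0.10981824  0.02412206 -0.00929595]
```

Feeling for the shoulder with small rows.

```bash
python3 -m handwheel '[1,0,0,0,0,0]'
python3 -m handwheel '[1,0,0,0,0,0]'
python3 -m handwheel '[0.7,0,0,0,0,0]'
```

```text
time: 10.3
ee_pos: [0.5183, -0.0609, 0.0886]
orientation: [-0.036, 0.706, 0.036, 0.706]
ft_force: [-0.0, 0.6, -0.5]
gripper_width: 0.0091
time: 10.42
ee_pos: [0.5183, -0.0609, 0.0876]
orientation: [-0.036, 0.706, 0.036, 0.706]
ft_force: [0.0, 0.0, 0.7]
gripper_width: 0.0085
time: 10.55
ee_pos: [0.5184, -0.0609, 0.0873]
orientation: [-0.036, 0.706, 0.036, 0.706]
ft_force: [-2.6, 0.5, 6.4]
gripper_width: 0.0087
```

```bash
cat >st.py <<'E'
from h import *
s=ctrl.read_state();q=R.from_quat(s["orientation"]).as_matrix()
print("t",round(s["time"],2),"p",s["ee_pos"].round(4),"turn",round(np.radians(5.8)-np.arctan2(q[1,2],q[0,2]),3),"Ftool",(q.T@s["ft_force"]).round(1),"T",s["wrist_torque"].round(3),"xdir",q[:,0].round(3),"w",round(s["gripper_width"],4),"j6",round(s["joints"][5],2))
E
python3 -m handwheel '[-0.5,0,0,0,0,0]' >/dev/null; python3 st.py
python3 -m handwheel '[0,0,0.1,0.08,0,0]' >/dev/null; python3 st.py
python3 -m handwheel '[0,0,0.1,0.08,0,0]' >/dev/null; python3 st.py
```

```text
t 10.68 p [ 0.5185 -0.0609  0.0879] turn -0.0 Ftool [ 0.9  0.4 -0.2] T [-0.114  0.027 -0.03 ] xdir [-0.  0. -1.] w 0.0091 j6 -0.37
t 10.8 p [ 0.5186 -0.061   0.0879] turn 0.082 Ftool [-0.3  0.7 -1.2] T [-0.02   0.399 -0.021] xdir [-0.  0. -1.] w 0.0091 j6 -0.29
t 10.93 p [ 0.5184 -0.0609  0.0879] turn 0.164 Ftool [-0.5  0.3 -2.1] T [-0.086  0.344  0.137] xdir [-0.001  0.    -1.   ] w 0.0088 j6 -0.21
```

```bash
python3 -m handwheel '[0,0,0,0.08,0,0]' >/dev/null; python3 st.py
python3 -m handwheel '[0,0,0,0.1,0,0]' >/dev/null; python3 st.py
```

```text
t 11.05 p [ 0.5185 -0.0609  0.0879] turn 0.247 Ftool [0.2 0.2 1.3] T [-0.098 -0.042  0.182] xdir [-0.001  0.    -1.   ] w 0.0085 j6 -0.12
t 11.18 p [ 0.5186 -0.0609  0.0879] turn 0.35 Ftool [1.  0.4 0.1] T [-0.097 -0.034  0.157] xdir [-0.  0. -1.] w 0.0087 j6 -0.02
```

```bash
python3 -m handwheel '[0,0,0,0.1,0,0]' >/dev/null; python3 st.py
```

```text
t 11.3 p [ 0.5188 -0.061   0.0879] turn 0.453 Ftool [0.5 0.1 0. ] T [-0.144  0.002  0.164] xdir [ 0. -0. -1.] w 0.0093 j6 0.08
```

Torque is a steady 0.16 N·m over a bias of about −0.03, and lateral force is near zero. Continuing.

```bash
python3 -m handwheel '[0,0,0,0.1,0,0]' >/dev/null; python3 st.py
python3 -m handwheel '[0,0,0,0.1,0,0]' >/dev/null; python3 st.py
python3 -m handwheel '[0,0,0,0.1,0,0]' >/dev/null; python3 st.py
```

```text
t 11.43 p [ 0.519  -0.0611  0.0879] turn 0.556 Ftool [-0.3  0.4  0.4] T [-0.055  0.056  0.143] xdir [ 0.001 -0.    -1.   ] w 0.0087 j6 0.19
t 11.55 p [ 0.5192 -0.0612  0.0879] turn 0.659 Ftool [ 0.5 -0.1  1. ] T [-0.154  0.072  0.181] xdir [ 0.001 -0.001 -1.   ] w 0.0088 j6 0.29
t 11.68 p [ 0.5193 -0.0613  0.0879] turn 0.762 Ftool [ 0.  -0.4 -0.3] T [-0.152  0.094  0.108] xdir [ 0.001 -0.001 -1.   ] w 0.009 j6 0.39
```

```bash
for i in 1; do python3 -m handwheel '[0,0,0,0.1,0,0]' >/dev/null; python3 st.py; done
python3 -m handwheel '[0,0,0,0.1,0,0]' >/dev/null; python3 st.py
python3 -m handwheel '[0,0,0,0.1,0,0]' >/dev/null; python3 st.py
```

```text
t 11.8 p [ 0.5195 -0.0614  0.0879] turn 0.865 Ftool [-0.  -0.2  0.5] T [-0.156  0.087  0.166] xdir [ 0.002 -0.001 -1.   ] w 0.0088 j6 0.5
t 11.93 p [ 0.5196 -0.0615  0.0879] turn 0.968 Ftool [ 0.2 -0.8  0.4] T [-0.215  0.1    0.181] xdir [ 0.002 -0.002 -1.   ] w 0.0084 j6 0.6
t 12.05 p [ 0.5197 -0.0617  0.0879] turn 1.071 Ftool [ 0.  -0.3  0.6] T [-0.178  0.114  0.176] xdir [ 0.002 -0.002 -1.   ] w 0.0089 j6 0.7
```

```bash
python3 -m handwheel '[0,0,0,0.07,0,0]' >/dev/null; python3 st.py
python3 -m handwheel '[0,0,0,0.07,0,0]' >/dev/null; python3 st.py
python3 -m handwheel '[0,0,0,0.05,0,0]' >/dev/null; python3 st.py
```

```text
t 12.18 p [ 0.5198 -0.0618  0.0879] turn 1.143 Ftool [-0.  -1.3 -0.1] T [-0.143  0.158  0.222] xdir [ 0.003 -0.002 -1.   ] w 0.0086 j6 0.77
t 12.3 p [ 0.5198 -0.0619  0.0879] turn 1.215 Ftool [ 0.4 -0.5 -0. ] T [-0.167  0.221  0.22 ] xdir [ 0.003 -0.003 -1.   ] w 0.0089 j6 0.85
t 12.43 p [ 0.5198 -0.062   0.0879] turn 1.267 Ftool [-0.5 -1.   0.1] T [-0.103  0.221  0.055] xdir [ 0.003 -0.003 -1.   ] w 0.0081 j6 0.9
```

```bash
python3 -m handwheel '[0,0,0,0.05,0,0]' >/dev/null; python3 st.py
python3 -m handwheel '[0,0,0,0.04,0,0]' >/dev/null; python3 st.py
```

```text
t 12.55 p [ 0.5198 -0.0621  0.0879] turn 1.318 Ftool [-0.8 -0.2  0.2] T [-0.117  0.265  0.021] xdir [ 0.003 -0.003 -1.   ] w 0.0088 j6 0.95
t 12.68 p [ 0.5199 -0.0622  0.0879] turn 1.36 Ftool [-0.6 -1.1 -0.2] T [-0.093  0.186  0.069] xdir [ 0.003 -0.003 -1.   ] w 0.0087 j6 0.99
```

```bash
python3 -m handwheel '[0,0,0,0.03,0,0]' >/dev/null; python3 st.py
python3 -m handwheel '[0,0,0,0.03,0,0]' >/dev/null; python3 st.py
```

```text
t 12.8 p [ 0.5199 -0.0622  0.0879] turn 1.391 Ftool [-0.2 -0.1  0.8] T [-0.099  0.246  0.187] xdir [ 0.003 -0.003 -1.   ] w 0.0089 j6 1.02
t 12.93 p [ 0.5199 -0.0623  0.0879] turn 1.422 Ftool [-1.1 -0.7 -0.5] T [-0.069  0.196  0.375] xdir [ 0.003 -0.004 -1.   ] w 0.0089 j6 1.05
```

Torque rises sharply, so that is the stop. I'll ease off slightly and check the lid.

```bash
python3 -m handwheel '[0,0,0,-0.02,0,0]' >/dev/null; python3 st.py
python3 - <<'E'
from h import *
px,W,T,K=cloud("scene");cv2.imwrite("pics/s2.png",cv2.resize(px[120:320,230:430,::-1],None,fx=3,fy=3))
E
```

```text
t 13.05 p [ 0.5199 -0.0622  0.0879] turn 1.401 Ftool [-0.8 -0.7  0.7] T [-0.087  0.221  0.165] xdir [ 0.003 -0.004 -1.   ] w 0.0089 j6 1.03
```

View pics/s2.png

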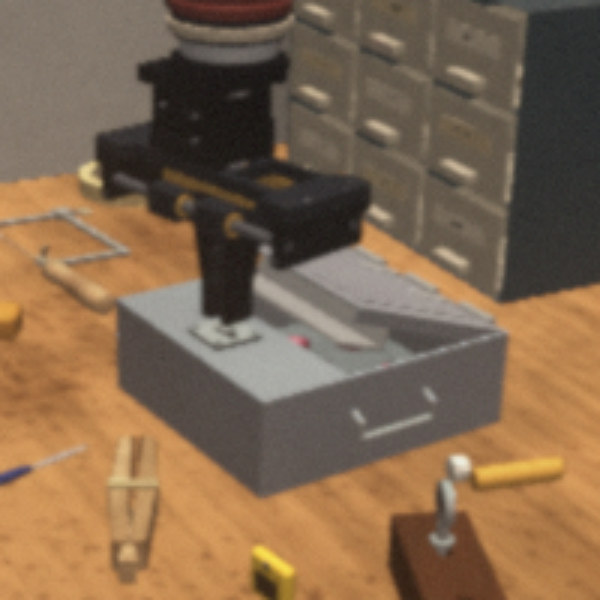

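The lid stands open, visible around (330,290) in the crop. Turning back home.

```bash
python3 -m handwheel '[0,0,0,-0.1,0,0, 0,0,0,-0.1,0,0]' >/dev/null; python3 st.py
python3 -m handwheel '[0,0,0,-0.1,0,0, 0,0,0,-0.1,0,0, 0,0,0,-0.1,0,0]' >/dev/null; python3 st.py
python3 -m handwheel '[0,0,0,-0.1,0,0, 0,0,0,-0.1,0,0, 0,0,0,-0.1,0,0]' >/dev/null; python3 st.py
```

```text
t 13.35 p [ 0.5199 -0.0621  0.0877] turn 1.193 Ftool [ 0.2 -0.9 -0.2] T [-0.069  0.13  -0.022] xdir [ 0.003 -0.003 -1.   ] w 0.0089 j6 0.82
t 13.72 p [ 0.5196 -0.0616  0.0876] turn 0.882 Ftool [-1.  -0.7 -0.9] T [-0.037  0.355 -0.016] xdir [ 0.002 -0.002 -1.   ] w 0.0091 j6 0.51
t 14.1 p [ 0.5192 -0.0612  0.0877] turn 0.571 Ftool [-0.3 -0.8 -0.7] T [-0.06   0.277 -0.014] xdir [ 0.001 -0.001 -1.   ] w 0.0088 j6 0.2
```

```bash
python3 -m handwheel '[0,0,0,-0.1,0,0, 0,0,0,-0.1,0,0, 0,0,0,-0.1,0,0]' >/dev/null; python3 st.py
python3 -m handwheel '[0,0,0,-0.1,0,0, 0,0,0,-0.1,0,0]' >/dev/null; python3 st.py
python3 -m handwheel '[0,0,0,-0.04,0,0]' >/dev/null; python3 st.py
```

```text
t 14.47 p [ 0.5186 -0.061   0.0876] turn 0.26 Ftool [-1.1 -1.  -0.9] T [-0.051  0.269 -0.045] xdir [ 0. -0. -1.] w 0.0088 j6 -0.11
t 14.72 p [ 0.5183 -0.0609  0.0876] turn 0.053 Ftool [-1.4  0.4 -0.8] T [-0.106  0.307  0.013] xdir [-0.  0. -1.] w 0.0084 j6 -0.32
t 14.85 p [ 0.5182 -0.0609  0.0877] turn 0.011 Ftool [-1.5 -0.2 -0.4] T [-0.131  0.158 -0.089] xdir [-0.001  0.    -1.   ] w 0.0091 j6 -0.36
```

```bash
python3 -m handwheel '[0,0,0,-0.04,0,0]' >/dev/null; python3 st.py
python3 -m handwheel '[0,0,0,-0.03,0,0]' >/dev/null; python3 st.py
```

```text
t 14.97 p [ 0.5181 -0.0609  0.0877] turn -0.031 Ftool [-0.5  0.9 -0.1] T [-0.105  0.176 -0.107] xdir [-0.001  0.    -1.   ] w 0.0086 j6 -0.4
t 15.1 p [ 0.518  -0.0609  0.0876] turn -0.062 Ftool [-0.8 -0.5 -1.7] T [-0.144  0.214 -0.014] xdir [-0.001  0.001 -1.   ] w 0.0088 j6 -0.43
```

```bash
python3 -m handwheel '[0,0,0,-0.03,0,0]' >/dev/null; python3 st.py
python3 -m handwheel '[0,0,0,-0.03,0,0]' >/dev/null; python3 st.py
```

```text
t 15.22 p [ 0.518  -0.0609  0.0876] turn -0.094 Ftool [-0.3 -0.1 -1.8] T [-0.132  0.225 -0.07 ] xdir [-0.001  0.001 -1.   ] w 0.0091 j6 -0.46
t 15.35 p [ 0.518  -0.0609  0.0877] turn -0.126 Ftool [-1.2  0.6 -2. ] T [-0.081  0.255 -0.077] xdir [-0.001  0.001 -1.   ] w 0.0088 j6 -0.5
```

```bash
python3 -m handwheel '[0,0,0,-0.03,0,0]' >/dev/null; python3 st.py
python3 -m handwheel '[0,0,0,-0.03,0,0]' >/dev/null; python3 st.py
```

```text
t 15.47 p [ 0.5179 -0.0609  0.0876] turn -0.157 Ftool [-0.8  0.5 -0.7] T [-0.076  0.223 -0.243] xdir [-0.001  0.001 -1.   ] w 0.0089 j6 -0.53
t 15.6 p [ 0.5179 -0.0609  0.0877] turn -0.189 Ftool [-0.6  0.6 -0.6] T [-0.078  0.255 -0.489] xdir [-0.001  0.001 -1.   ] w 0.0091 j6 -0.56
```

```bash
python3 -m handwheel '[0,0,0,0.08,0,0]' >/dev/null; python3 st.py
python3 -m handwheel '[0,0,0.2,0.06,0,0]' >/dev/null; python3 st.py
python3 -m handwheel '[-1,0,0,0,0,0]' >/dev/null; python3 st.py
python3 -m handwheel '[-2,0,0,0,0,0]' >/dev/null; python3 st.py
```

```text
t 15.72 p [ 0.5179 -0.0609  0.0876] turn -0.109 Ftool [0.1 0.4 0.4] T [-0.111  0.103 -0.032] xdir [-0.001  0.001 -1.   ] w 0.0086 j6 -0.48
t 15.85 p [ 0.5183 -0.0609  0.0876] turn -0.048 Ftool [1.5 0.5 0. ] T [-0.048  0.114 -0.018] xdir [-0.001  0.001 -1.   ] w 0.0091 j6 -0.42
t 15.97 p [ 0.5183 -0.0608  0.0885] turn -0.049 Ftool [ 1.3 -0.3 -0.3] T [-0.121  0.06   0.037] xdir [-0.001  0.001 -1.   ] w 0.0086 j6 -0.42
t 16.1 p [ 0.5182 -0.0608  0.0904] turn -0.051 Ftool [-0.2  0.3 -0.1] T [-0.083 -0.025 -0.025] xdir [-0.001  0.001 -1.   ] w 0.0087 j6 -0.42
```

```bash
python3 -m handwheel '[-4,0,0,0.01,0,0, -4,0,0,0.01,0,0]' >/dev/null; python3 st.py
python3 -m handwheel '[-5,0,0,0,0,0, -5,0,0,0,0,0]' >/dev/null; python3 st.py
```

```text
t 16.35 p [ 0.5183 -0.0608  0.0989] turn -0.031 Ftool [ 0.5  0.2 -0.3] T [-0.066  0.043  0.001] xdir [-0.001  0.001 -1.   ] w 0.0088 j6 -0.4
t 16.6 p [ 0.5184 -0.0608  0.1097] turn -0.032 Ftool [ 0.6  0.4 -0. ] T [-0.109  0.076 -0.002] xdir [-0.001  0.001 -1.   ] w 0.0089 j6 -0.4
```

```bash
python3 -m handwheel '[-20,0,0,0,0,0, -20,0,0,0,0,0]' >/dev/null; python3 st.py
python3 - <<'E'
from h import *
px,W,T,K=cloud("wrist"); np.savez("w8.npz",px=px,W=W,T=T,K=K); cv2.imwrite("pics/w8.png",px[:,:,::-1])
plan((.5177,-.3585,.15),-21.4,n=6)
E
```

```text
t 16.85 p [ 0.5173 -0.0606  0.1499] turn -0.032 Ftool [1.1 0.6 1. ] T [-0.121  0.03  -0.008] xdir [-0.003  0.002 -1.   ] w 0.0084 j6 -0.4
N 6 p [ 0.519  -0.061   0.1529] zyaw 7.62 joints [-0.27  0.04  1.86  0.    1.24 -0.4 ] t 16.9 F [ 1.52 -0.32  0.96] w 0.0085
0.5,-49.1,-6.8,0.084,0.000,-0.000, 0.5,-49.5,-2.6,0.084,0.000,-0.000, 0.5,-49.6,1.6,0.084,0.000,-0.000, 0.5,-49.3,5.7,0.084,0.000,-0.000, 0.5,-48.6,9.9,0.084,0.000,-0.000
0.5,-47.6,13.9,0.084,0.000,-0.000,
```

View pics/w8.png

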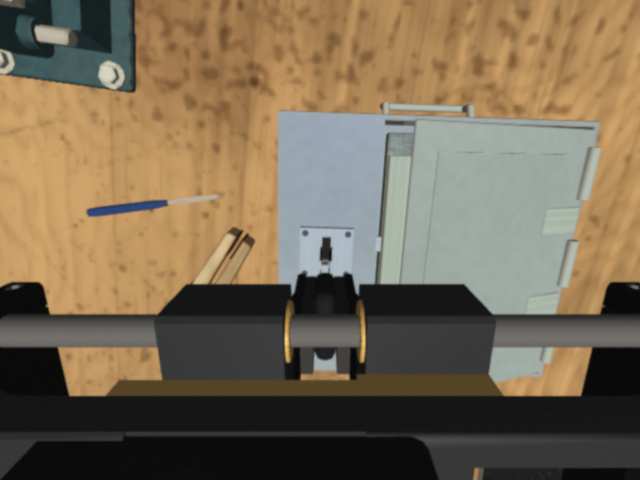

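The key is out, the slot stands at home (325,245) and the lid is open. Going back to the block.

```bash
python3 -m handwheel '[0,-48,-7,0.084,0,0, 0,-49,-2.5,0.084,0,0, 0,-49,1.6,0.084,0,0, 0,-48,6,0.084,0,0, 0,-46,10,0.084,0,0]'
python3 -m handwheel '[0,-30,8,0.07,0,0, 0,0,0,0,0,0]'
python3 - <<'E'
from h import *
plan((.5177,-.3585,.13),-21.4,n=1)
E
```

```text
time: 17.52
ee_pos: [0.5201, -0.3066, 0.1541]
orientation: [0.103, 0.698, -0.103, 0.701]
ft_force: [0.9, 0.4, -0.7]
gripper_width: 0.009
time: 17.77
ee_pos: [0.5182, -0.3422, 0.1534]
orientation: [0.13, 0.693, -0.13, 0.697]
ft_force: [0.6, 0.3, -0.2]
gripper_width: 0.0088
N 1 p [ 0.5182 -0.3422  0.1534] zyaw -21.17 joints [-0.71  0.26  1.61  0.    1.26 -0.34] t 17.775 F [ 0.58  0.32 -0.19] w 0.0088
23.4,-15.4,5.3,0.004,0.006,-0.001,
```

```bash
python3 -m handwheel '[23,-15.4,5.3,0.004,0.006,-0.001, 0,0,0,0,0,0]' >/dev/null
python3 - <<'E'
from h import *
plan((.5177,-.3585,.085),-21.4,n=2)
E
```

```text
N 2 p [ 0.5177 -0.3573  0.1296] zyaw -21.3 joints [-0.73  0.31  1.6   0.    1.23 -0.36] t 18.025 F [-0.34  0.29 -0.82] w 0.009
22.3,-0.6,0.3,0.001,-0.001,-0.001, 22.3,-0.6,0.2,0.001,-0.001,-0.001,
```

```bash
python3 -m handwheel '[22,-0.6,0.3,0.001,-0.001,0, 20,-0.6,0.2,0.001,-0.001,0, 0,0,0,0,0,0]' >/dev/null
python3 - <<'E'
from h import *
plan((.5177,-.3585,.080),-21.4,n=1)
px,W,T,K=cloud("wrist"); cv2.imwrite("pics/w9.png",cv2.resize(px[190:300,250:400,::-1],None,fx=5,fy=5,interpolation=cv2.INTER_CUBIC))
plan((.5177,-.3585,.080),-21.4,n=1)
E
```

```text
N 1 p [ 0.5194 -0.3556  0.0884] zyaw -21.19 joints [-0.73  0.35  1.63  0.    1.16 -0.36] t 18.4 F [-0.49 -0.33 -1.46] w 0.0088
8.4,-3.3,-0.5,0.004,0.003,-0.002, 
N 1 p [ 0.52   -0.3561  0.0895] zyaw -21.19 joints [-0.73  0.35  1.63  0.    1.16 -0.36] t 18.45 F [ 0.02 -0.35  0.  ] w 0.0086
9.5,-3.1,-1.3,0.004,0.004,-0.002,
```

View pics/w9.png

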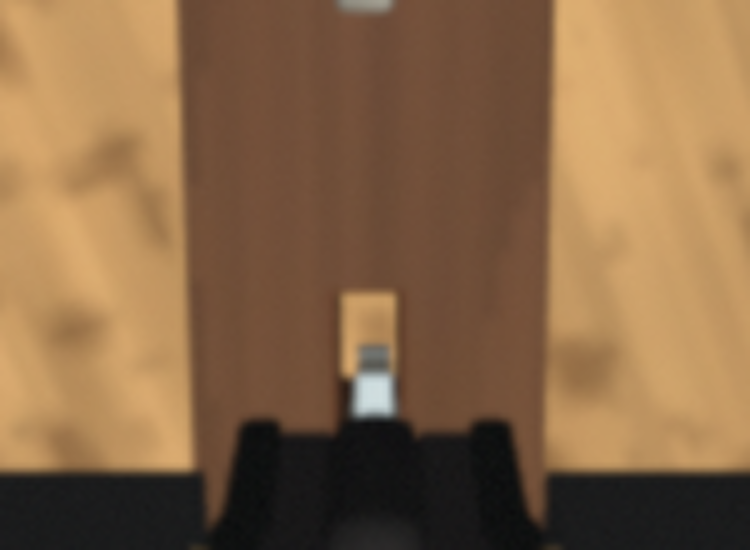

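```bash
python3 -m handwheel '[9,-3.1,-1.3,0.004,0.004,-0.002, 0,0,0,0,0,0]' >/dev/null
python3 - <<'E'
from h import *
plan((.5177,-.3585,.072),-21.4,n=1)
E
```

```text
N 1 p [ 0.5186 -0.359   0.0818] zyaw -21.4 joints [-0.73  0.36  1.63 -0.    1.15 -0.36] t 18.7 F [ 0.61  0.87 -0.42] w 0.0086
9.8,0.1,-1.0,0.000,0.002,0.001,
```

```bash
python3 -m handwheel '[9,0.1,-1,0,0.002,0.001, 0,0,0,0,0,0]' >/dev/null
python3 - <<'E'
from h import *
plan((.5177,-.3585,.068),-21.4,n=1)
E
```

```text
N 1 p [ 0.5179 -0.3589  0.0729] zyaw -21.41 joints [-0.73  0.37  1.63 -0.    1.13 -0.36] t 18.95 F [-0.74 -0.32 -0.5 ] w 0.0087
4.9,0.3,-0.4,-0.000,0.001,0.001,
```

```bash
python3 -m handwheel '[3,0.3,-0.3,0,0.001,0.001]' >/dev/null; python3 st.py
python3 -m handwheel '[3,0,0,0,0,0]' >/dev/null; python3 st.py
python3 -m handwheel '[3,0,0,0,0,0]' >/dev/null; python3 st.py
```

```text
t 19.07 p [ 0.5181 -0.3588  0.0703] turn 0.475 Ftool [-0.2  0.6  0.7] T [-0.094  0.043  0.025] xdir [ 0.001 -0.    -1.   ] w 0.0088 j6 -0.36
t 19.2 p [ 0.5181 -0.3588  0.067 ] turn 0.475 Ftool [ 1.2 -0.3 -0.9] T [-0.159  0.042 -0.004] xdir [ 0.001 -0.    -1.   ] w 0.009 j6 -0.36
t 19.32 p [ 0.5181 -0.3589  0.0639] turn 0.475 Ftool [ 0.7 -1.  -0.3] T [-0.09   0.059 -0.009] xdir [ 0.001 -0.    -1.   ] w 0.0086 j6 -0.36
```

In the slot with no force. Continuing down.

```bash
python3 -m handwheel '[4,0,-0.2,0,0,0, 4,0,0,0,0,0]' >/dev/null; python3 st.py
python3 -m handwheel '[4,0,0,0,0,0, 3,0,0,0,0,0]' >/dev/null; python3 st.py
```

```text
t 19.57 p [ 0.518  -0.3588  0.0554] turn 0.475 Ftool [-0.1  0.8  0.8] T [-0.056  0.043  0.056] xdir [ 0.001 -0.    -1.   ] w 0.0086 j6 -0.36
t 19.82 p [ 0.5179 -0.3587  0.0477] turn 0.475 Ftool [1.1 0.4 0.1] T [-0.117  0.102  0.012] xdir [ 0.001 -0.    -1.   ] w 0.0084 j6 -0.36
```

```bash
python3 -m handwheel '[1.5,0,0,0,0,0]' >/dev/null; python3 st.py
python3 -m handwheel '[1,0,0,0,0,0]' >/dev/null; python3 st.py
python3 -m handwheel '[0.7,0,0,0,0,0]' >/dev/null; python3 st.py
```

```text
t 19.95 p [ 0.5178 -0.3586  0.0458] turn 0.475 Ftool [-0.4  0.3 -1.5] T [-0.102  0.069  0.047] xdir [ 0.001  0.    -1.   ] w 0.0085 j6 -0.36
t 20.07 p [ 0.5178 -0.3587  0.0454] turn 0.475 Ftool [-9.1  0.7 -2.2] T [0.322 0.583 0.008] xdir [ 0.001  0.    -1.   ] w 0.0087 j6 -0.36
t 20.2 p [ 0.5178 -0.3587  0.0454] turn 0.475 Ftool [-5.8  1.9 -3. ] T [0.31  0.573 0.08 ] xdir [ 0.  0. -1.] w 0.0086 j6 -0.36
```

Shoulder down at 0.0454, the same height as at pickup. I'll release and open, then rise.

```bash
python3 -m handwheel '[-0.3,0,0,0,0,0, 0,0,0,0,0,0, 0,0,0,0,0,0, 0,0,0,0,0,0, 0,0,0,0,0,0]' 60; python3 st.py
python3 -m handwheel '[0,0,0,0,0,0, 0,0,0,0,0,0]'
```

```text
time: 20.82
ee_pos: [0.5182, -0.359, 0.0457]
orientation: [0.131, 0.694, -0.131, 0.695]
ft_force: [-0.3, -0.2, -0.2]
gripper_width: 0.0488
t 20.82 p [ 0.5182 -0.359   0.0457] turn 0.475 Ftool [ 0.2 -0.3 -0.2] T [-0.074  0.15  -0.009] xdir [ 0.001 -0.001 -1.   ] w 0.0488 j6 -0.36
time: 21.08
ee_pos: [0.5182, -0.359, 0.0456]
orientation: [0.131, 0.694, -0.131, 0.695]
ft_force: [-0.1, 0.5, 0.7]
gripper_width: 0.0519
```

```bash
python3 -m handwheel '[-15,0,0,0,0,0, -30,0,0,0,0,0, -40,0,0,0,0,0, -30,-10,0,0,0,0, 0,0,0,0,0,0]'
python3 - <<'E'
from h import *
px,W,T,K=cloud("wrist"); cv2.imwrite("pics/w10.png",px[:,:,::-1])
c=px[80:280,260:380].reshape(-1,3).astype(int);w=W[80:280,260:380].reshape(-1,3)
m=(w[:,2]>.066)&(w[:,2]<.085)&(c.max(1)<80)
q=w[m];print(len(q),q.mean(0).round(4),q[:,2].max().round(4),cv2.minAreaRect((q[:,:2]*1000).astype(np.float32)))
px,W,T,K=cloud("scene");cv2.imwrite("pics/s3.png",cv2.resize(px[190:360,255:425,::-1],None,fx=3.5,fy=3.5,interpolation=cv2.INTER_CUBIC))
E
```

```text
time: 21.7
ee_pos: [0.5149, -0.3687, 0.1682]
orientation: [0.131, 0.694, -0.132, 0.696]
ft_force: [-0.3, 0.3, -0.6]
gripper_width: 0.0526
464 [ 0.5178 -0.3579  0.0764] 0.0793 ((517.475830078125, -358.6846008300781), (30.956554412841797, 8.334824562072754), 68.44784545898438)
```

View pics/w10.png

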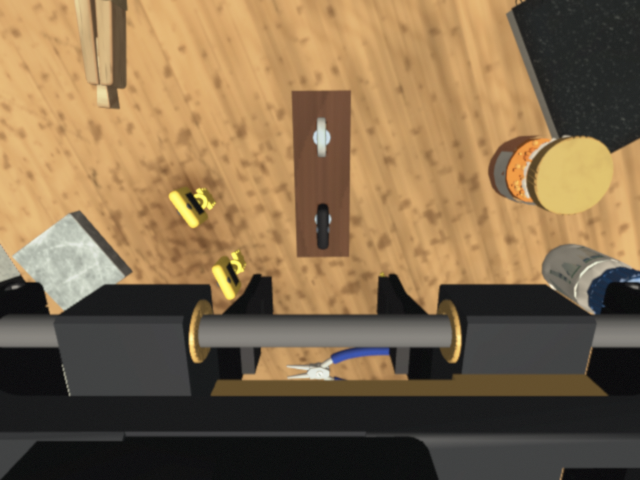

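View pics/s3.png

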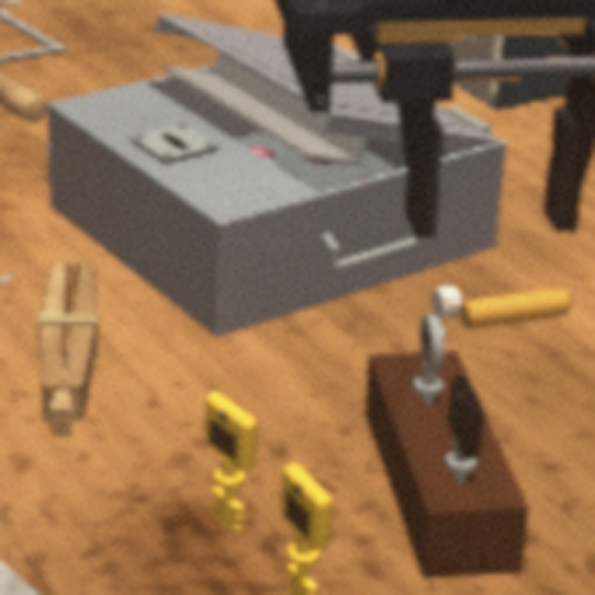

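The key stands at (322,225) in the wrist view, where it was at the start and at the same height. The lid is open, the slot is at home and the disc key is in place. The clamp and beads look unmoved. Handing in.

```bash
python3 -c "
from plant import ctrl
print(ctrl.finish_job())"
```

```text
the job is handed in; nothing more can be done
None
```

The stock box is open, the black-grip key is back in its slot pushed right down, and the job is handed in. No verdict is reported, so this rests on my own checks.

**In the lock:** The key went in without resistance until its shoulder met the plate, at about 6 N. I turned it clockwise about 1.4 rad. The torque dropped near 1.27 rad, where the lock let go, then climbed sharply to about 0.38 N m at the far stop. That is above the 0.1–0.15 that tells the stop and just under the 0.4 that forces the key, so I eased off at once. The scene camera then showed the lid up.

**Turning back:** I turned back until the home stop was clear. The reading there reached about 0.49 N m (roughly 0.46 after the sensor's bias), so on that stop I briefly went past the 0.4 forcing figure. I eased off and drew the key out freely. Side forces stayed within about 2–3 N, but I had no direct reading of the key-to-box contact force against the 60 N limit.

**Last checks:**

| Check | Result |
|---|---|
| Key position in the block | within about 0.5 mm of where it started, same height, upright |
| Lid | open |
| Keyhole slot | looks at home |
| Other key and bystanders | look unmoved in the pictures |
| Gripper | clear of everything |
| Time used | about 22 s of 72 s |

**Disagreements:** The scene and wrist cameras differed by 3–4 mm on the key's position, and I went by the wrist camera and touch. The home stop showed at about −0.14 rad, where I expected −0.1. I put that down to play in the lock plus give in the grip.

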